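Load the dried glass panels into the scanner

TASK

The glass panels have dried: slide each one up out of the slotted rack by its upper edge and lay it in a bed of the leaning scanner, one to a bed, lower edge down on the ledge, plain face against the bed and ribbed face looking out and up. The jar left behind the scanner, on the robot's side, goes back to its place, upright midway between the two blue tube stands, and when panels and jar are all in place press the start button fully down and let go. Leave the other things on the bench undisturbed.

Things in the scene. Friction and masses are not known exactly. Their poses are not given: they have to be found in the camera images.
- panel_a: Glass panel in a black frame, 70 wide x 100 tall x 8 mm thick, 0.12 kg, upright in a rack slot, may be absent. Origin: middle of the lower edge, mid-thickness; z up the panel, y along its width, x through it. The +x face has two aluminium ribs 4 mm high, 6 wide, z = 50 to 90, at y = +-31; -x face plain. The top 26 mm is solid frame: grip it across the 8 mm, between the ribs.
- panel_b: Glass panel in a black frame, 70 wide x 100 tall x 8 mm thick, 0.12 kg, upright in a rack slot, may be absent. Origin: middle of the lower edge, mid-thickness; z up the panel, y along its width, x through it. The +x face has two aluminium ribs 4 mm high, 6 wide, z = 50 to 90, at y = +-31; -x face plain. The top 26 mm is solid frame: grip it across the 8 mm, between the ribs.
- panel_c: Glass panel in a black frame, 70 wide x 100 tall x 8 mm thick, 0.12 kg, upright in a rack slot, may be absent. Origin: middle of the lower edge, mid-thickness; z up the panel, y along its width, x through it. The +x face has two aluminium ribs 4 mm high, 6 wide, z = 50 to 90, at y = +-31; -x face plain. The top 26 mm is solid frame: grip it across the 8 mm, between the ribs.
- rack: White drying rack fixed to the bench, base 100 x 166 x 10 mm, origin under its centre, z up. Three upright slots at y = -50, 0, +50 mm, each 10.5 mm wide, running along x; walls from z = 10 to 50 mm. A panel stands on the base at z = 10 mm, so 60 mm of it is exposed above the walls.
- beds: Scanner's three grey beds in a row along y. Origin: middle of the ledge, 40 mm up. z runs up the slope, leaning 0.42 rad from vertical towards the robot; x: outward normal, away from the robot and up. Bed surface x = 0, z = 0 to 60 mm, 8 thick; ledge z = 0 out to x = 24; dividers 14 high leave beds 78 wide. A laid panel's origin is at x = 4, z = 0, its x along bed x, its top 40 beyond the bed.
- scanner: White base plate of the scanner, fixed, 130 x 280 x 16 mm, origin 15 mm nearer the front (+x) than the plate's centre, at bench height. The beds stand on it.
- jar: Squat white plastic jar with white screw lid, 66 mm diameter (lid 68), 48 mm high, about 0.3 kg, origin under its centre, z up. At first behind the scanner, on the robot's side of it.
- stand_a: Low blue conical tube stand, fixed, 70 mm diameter at the foot, 30 mm high, origin under its centre; the left one of the pair. stand_b is always at y = -220 mm in its frame.
- stand_b: The other blue tube stand, the same shape, 220 mm from stand_a.
- start (a joint): White round push button, 26 mm diameter, on the blue control box (90 x 70 x 45 mm, fixed). Value: travel pressed down, 0 to 0.006 m, it springs back; about 5 N for fully down; counts from 0.004 m.
- start_top (a point): Centre of the top face of the start button.
- bed0 (a point): Middle of the rightmost (-y) bed's ledge line on the bed surface (z = 0, x = 0, axes as beds); beds are 84 mm apart.
- bed1 (a point): Middle of the middle bed's ledge line on the bed surface (z = 0, x = 0, axes as beds); beds are 84 mm apart.
- bed2 (a point): Middle of the leftmost (+y) bed's ledge line on the bed surface (z = 0, x = 0, axes as beds); beds are 84 mm apart.
- tube_rack: Pink-red tube rack, 105 x 50 x 100 mm high, bystander; origin under its centre.
- wash_bottle: White bottle, 72 mm diameter, 150 mm high, bystander; origin under its centre.
- amber_bottle: Amber bottle, 60 mm diameter, 130 mm high, bystander; origin under its centre.
- mouse: Black computer mouse, 62 mm across, 33 mm high, bystander; origin under its centre.
- cap: Loose orange bottle cap, 36 mm diameter, 14 mm high, bystander; origin under its centre.
Not all that is in view belongs to the job. What is shaped like the panel_b but pink or red is not meant.

How it is judged:
On the way, in this order (a step that is already met when the one before it is completed fails the run):
1. every panel lies in a bed of its own, ribbed face out and up, and the jar stands midway between the tube stands, all released (x of panel_a in the frame of beds between 0 and 0.009 m and z of panel_a in the frame of beds between -0.004 and 0.006 m and angle between each of panel_a, panel_b, panel_c's own x axis and vertical below 1.35 rad and angle between panel_a's own z axis and vertical between 0.3 and 0.54 rad and (y of panel_a in the frame of bed0 between -0.008 and 0.008 m or y of panel_a in the frame of bed1 between -0.008 and 0.008 m or y of panel_a in the frame of bed2 between -0.008 and 0.008 m) and linear speed of each of panel_a, panel_b, panel_c, jar below 0.02 m/s and contact force between each of panel_a, panel_b, panel_c, jar and the fingers below 0.1 N and x of panel_b in the frame of beds between 0 and 0.009 m and z of panel_b in the frame of beds between -0.004 and 0.006 m and angle between panel_b's own z axis and vertical between 0.3 and 0.54 rad and (y of panel_b in the frame of bed0 between -0.008 and 0.008 m or y of panel_b in the frame of bed1 between -0.008 and 0.008 m or y of panel_b in the frame of bed2 between -0.008 and 0.008 m) and x of panel_c in the frame of beds between 0 and 0.009 m and z of panel_c in the frame of beds between -0.004 and 0.006 m and angle between panel_c's own z axis and vertical between 0.3 and 0.54 rad and (y of panel_c in the frame of bed0 between -0.008 and 0.008 m or y of panel_c in the frame of bed1 between -0.008 and 0.008 m or y of panel_c in the frame of bed2 between -0.008 and 0.008 m) and y of jar in the frame of stand_a between -0.125 and -0.095 m and x of jar in the frame of stand_a between -0.015 and 0.015 m and angle between jar's own z axis and vertical below 0.1 rad and height (world z) of jar below 0.006 m), for 0.2 s.
2. the start button is pressed (value of joint start above 0.004 m), for 0.05 s.
At the end, for the whole second after the job is handed in: Each panel present lies in a bed: on the ledge within 6 mm, within 8 mm of the bed's middle, flat within 7 degrees, ribbed face out and up. The jar stands upright within 15 mm (along and across) of midway between the stands. All released, at rest; the button was pressed afterwards and is up (all of step 1 and value of joint start below 0.002 m); the robot touches nothing.
It fails at once if a bystander (tube rack, bottles, mouse, cap) is knocked over or pushed more than 5 cm (distance of any of tube_rack, wash_bottle, amber_bottle, mouse, cap from where it was at the start of the episode above 0.05 m or angle between any of tube_rack, wash_bottle, amber_bottle, mouse, cap's own z axis and vertical above 0.5 rad).
Of panel_a, panel_b, panel_c only 2 to 3 are there at a start; the rules pass over those that are not, and their reading is None.
At some moment in a run one of jar may be knocked a few centimetres aside while the robot is not near it.
It also fails if it takes over 210 s, if anything falls off the work surface, if the arm or the gripper's body presses on something with over 40 N, if the wrist force passes 120 N, or if a joint passes its speed limit or range.

ROBOT

A 6-joint arm with a two-finger parallel gripper is mounted at the origin on the work surface. World frame = base frame: x ahead of the robot, y to its left, z up, the work surface at z = 0. Lengths are in m, angles in rad, forces in N, time in s.
With the tool pointing down it reaches from about 0.275 to 0.975 m from the base axis. Payload 8.4 kg.
Tool frame: the origin (TCP) lies on the front face of the gripper's body, between the roots of the fingers; the fingertips stand 88 mm ahead of it and the grasp point (between the pads) lies 69 mm ahead of it; z points along the fingers, y is the line along which they close (so a half turn about z gives the same grasp; the last joint's range is limited). The gripper opens to 92 mm and grips with 3 to 60 N. Pads are 20 mm wide; open, the fingers measure 128 mm over their backs; the gripper's body (75 mm by 189 mm) begins 69 mm behind the grasp point.
Start: joints at [-1.16, 0.353, 1.633, -0, 1.155, -0.002], TCP at [0.251, -0.573, 0.303] pointing down, gripper open.
Joint ranges: [-2.63, 2.63], [-0.92, 2.1], [0.06, 2.66], [-1.3, 4.44], [0, 2.69], [-3.02, 3.02]. Speed limits (rad/s): [2.22, 2.22, 2.79, 3.14, 3.14, 3.14].

INTERFACE

Orientations are given as [roll, pitch, yaw] about the fixed x, y, z axes, in that order (R = Rz(yaw) Ry(pitch) Rx(roll)).
In Python, from station import manip gives the robot as it stands. The module is installed in compiled form; this text tells all that it offers.
- The arm moves only by the tool step_arm, never from a script. Its argument "moves" is a list that holds one entry, the list of rows, each a list of 7 numbers: the shift along the world's x, y, z in m, then the turn, a rotation vector about the world's x, y, z in rad, then the opening, from 0 (shut) to 1 (fully open). In form: [[[tx, ty, tz, ax, ay, az, jaw], ...]]. A call has 1 to 8 rows; each row is the pose to reach, as a shift and turn from the pose commanded when the call began; what a row does not reach only later rows make up. A row lasts 1/12 s, in which the tool goes at most 41.7 mm and 7.16 degrees, less where a joint would pass 70% of its speed; a pose out of reach is approached as far as the arm can. A call with a gripper value outside its range is refused whole. The fingers move at their own pace and stop on an object; the grip force is fixed at half the most. Time passes only in rows, so rows that repeat a pose let the fingers close. It gives the time, the measured TCP pose, the force, the opening and the grip force at its end, in the units of the state.
- manip.read_state(): the state, without advancing time (a new reading comes with each control period).
- manip.snapshot(name): name is "scene" or "top"; returns the picture (384x512x3 uint8, red, green, blue); there is no depth.
- manip.camera_info(name): a dict with "camera_matrix" (3x3 intrinsics, pixels), "cam_to_world" (4x4, takes a point from camera to world coordinates). Camera axes: x right, y down, z forward; pixel columns grow to the right and rows downward; lengths in m; the calibration is good to about 2 mm. A picture is of the moment at which its call begins. camera_info takes no time and is no camera call.
- manip.finish_job(): hands the job in; it is judged then, once.
The state is a dict: "time_s": time; "q": joint angles; "dq": joint speeds; "joint_efforts": joint torques, N m; "eef_pos": TCP position; "tcp_rot": TCP orientation; "wrist_force": force on the tool from outside, world axes, zero at the start; "ft_torque": the same for the moment, N m; "width": finger opening in m; "grasp_force": force on a finger pad.
Only numpy, scipy, OpenCV 4.12 (cv2) and the standard library are available. Lean on these libraries where they do the work, as an engineer would, in place of code of your own. Each camera call takes 0.05 s, during which the arm holds its last target. There are 200 camera calls.

## Working session

There is one attempt and no reset: what is moved stays moved. The work goes in short steps, Python scripts to look and compute and a tool call to move; the robot and the scene stay as the last step left them, time stands still between calls to the robot, and variables do not carry over. Pictures are saved under pics/ and viewed, at most 14 in all, crops included, and the job is handed in when it is done.

Besides the shell and the picture viewer there is one more tool, called as name(argument=value, ...), one argument or row to a line, values as JSON. step_arm: Moves the arm, as the interface text tells. Its arguments: {"type":"object","properties":{"moves":{"type":"array","items":{"type":"array","items":{"type":"array","items":{"type":"number"}}}}},"required":["moves"]}

```bash
mkdir -p pics; python3 - <<'E'
from station import manip
import cv2,numpy as np
for n in("scene","top"):
    im=manip.snapshot(n); cv2.imwrite(f"pics/{n}0.png",cv2.resize(im[:,:,::-1],(800,600),interpolation=cv2.INTER_CUBIC)); np.save(f"{n}0.npy",im)
    c=manip.camera_info(n); print(n,np.round(c["camera_matrix"],1).tolist(),np.round(c["cam_to_world"],3).tolist())
s=manip.read_state();print(s)
E
```

```text
scene [[451.0, 0.0, 247.2], [0.0, 451.0, 192.4], [0.0, 0.0, 1.0]] [[-0.775, 0.472, -0.42, 1.02], [0.632, 0.577, -0.518, 0.613], [-0.002, -0.667, -0.745, 1.019], [0.0, 0.0, 0.0, 1.0]]
top [[487.5, 0.0, 253.7], [0.0, 487.5, 195.7], [0.0, 0.0, 1.0]] [[0.019, -0.996, 0.086, 0.342], [-1.0, -0.02, -0.003, -0.048], [0.005, -0.085, -0.996, 1.845], [0.0, 0.0, 0.0, 1.0]]
{'time_s': 0.1, 'q': array([-1.16040988e+00,  3.53588423e-01,  1.63406672e+00,  1.15499510e-05,
        1.15519997e+00, -2.38700340e-03]), 'dq': array([-0.00024364, -0.00221603, -0.00255619, -0.00019877, -0.00068284,
        0.00027806]), 'joint_efforts': array([-4.42151122e-04, -5.94905984e+01, -3.34930408e+01,  6.98212464e-02,
        1.82112982e-02, -1.21130822e-05]), 'eef_pos': array([ 0.25059322, -0.57218931,  0.30202977]), 'tcp_rot': array([-3.14033022e+00, -1.35743335e-05,  4.12768774e-01]), 'wrist_force': array([-1.18343414,  1.21530097,  0.03150283]), 'ft_torque': array([ 2.41995808e-02, -4.37967182e-02, -1.55696912e-05]), 'grasp_force': 0.0, 'width': 0.09200531286349826}
```

View pics/scene0.png

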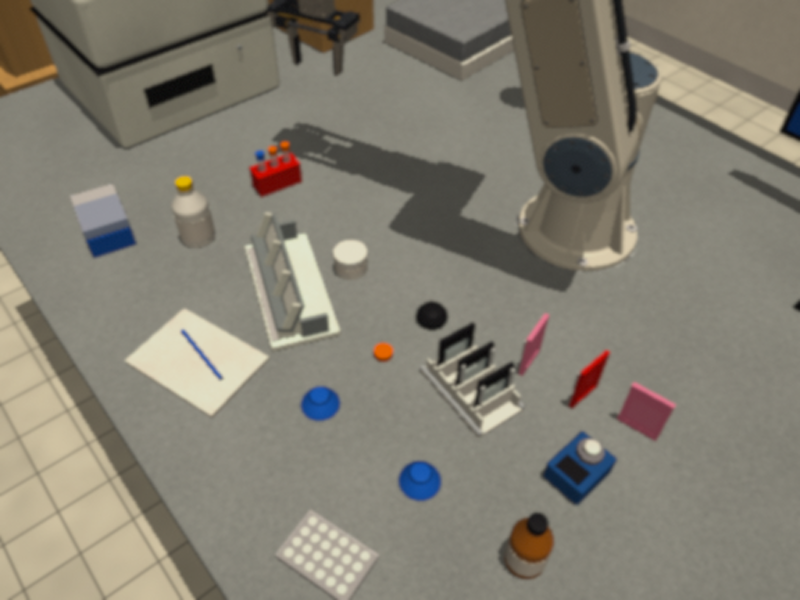

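View pics/top0.png

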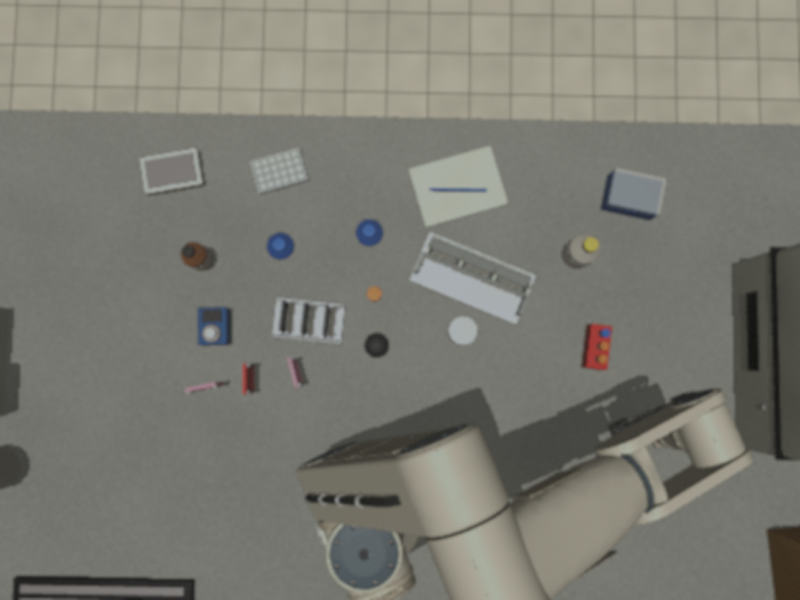

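```bash
cat > h.py <<'E'
from station import manip
import cv2,numpy as np
def ray(cam,uv):
    c=manip.camera_info(cam);T=np.array(c["cam_to_world"])
    d=T[:3,:3]@np.linalg.solve(c["camera_matrix"],[uv[0],uv[1],1.]);return T[:3,3],d
def onz(cam,uv,z):
    o,d=ray(cam,uv);return o+d*(z-o[2])/d[2]
def tri(uvs,uvt):
    (a,p),(b,q)=ray("scene",uvs),ray("top",uvt)
    t=np.linalg.lstsq(np.stack([p,-q],1),b-a,rcond=None)[0];x,y=a+t[0]*p,b+t[1]*q
    return (x+y)/2,np.linalg.norm(x-y)
def proj(cam,P):
    c=manip.camera_info(cam);T=np.linalg.inv(c["cam_to_world"])
    v=c["camera_matrix"]@(T[:3,:3]@np.asarray(P)+T[:3,3]);return v[:2]/v[2]
def crop(im,x0,y0,x1,y1,k,name):
    cv2.imwrite(f"pics/{name}.png",cv2.resize(im[y0:y1,x0:x1,::-1],None,fx=k,fy=k,interpolation=cv2.INTER_CUBIC))
def blobs(im,lo,hi,amin=20):
    h=cv2.cvtColor(im,cv2.COLOR_RGB2HSV);m=cv2.inRange(h,np.array(lo),np.array(hi))
    n,l,s,c=cv2.connectedComponentsWithStats(m)
    return [(np.round(c[i],2).tolist(),s[i].tolist()) for i in range(1,n) if s[i][4]>=amin]
E
python3 - <<'E'
from h import *
s=np.load("scene0.npy");t=np.load("top0.npy")
crop(s,150,130,345,280,4,"s_c");crop(t,165,145,345,225,4.4,"t_c")
for n,im,cam in(("s",s,"scene"),("t",t,"top")):
    for nm,lo,hi in(("blue",(105,120,40),(125,255,255)),("orange",(5,150,120),(18,255,255))):
        for c,st in blobs(im,lo,hi): print(n,nm,c,st,onz(cam,c,.015).round(3))
E
```

```text
s blue [508.54, 77.96] [504, 66, 8, 21, 100] [-0.703  0.094  0.015]
s blue [166.0, 98.71] [164, 97, 5, 5, 21] [ 0.392 -0.632  0.015]
s blue [70.64, 154.15] [56, 145, 30, 19, 322] [ 0.79  -0.576  0.015]
s blue [204.61, 258.05] [193, 248, 24, 21, 395] [0.687 0.024 0.015]
s blue [369.02, 301.7] [349, 277, 45, 45, 720] [0.449 0.383 0.015]
s blue [268.32, 307.46] [256, 296, 26, 24, 499] [0.651 0.238 0.015]
s orange [15.04, 48.76] [0, 41, 35, 16, 282] [ 0.695 -1.327  0.015]
s orange [181.75, 92.47] [179, 90, 7, 7, 32] [ 0.326 -0.628  0.015]
s orange [174.31, 95.72] [172, 93, 6, 7, 29] [ 0.358 -0.628  0.015]
s orange [244.69, 224.73] [239, 219, 12, 12, 113] [0.535 0.005 0.015]
s orange [344.53, 349.07] [335, 342, 19, 14, 179] [0.584 0.427 0.015]
t blue [235.82, 148.53] [229, 142, 15, 14, 173] [0.677 0.018 0.015]
t blue [178.94, 157.06] [172, 150, 15, 15, 179] [0.64  0.233 0.015]
t blue [142.66, 209.86] [139, 198, 6, 22, 70] [0.437 0.363 0.015]
t orange [386.22, 221.0] [384, 218, 6, 7, 32] [ 0.413 -0.553  0.015]
t orange [385.12, 229.21] [383, 226, 6, 7, 33] [ 0.382 -0.549  0.015]
```

View pics/s_c.png

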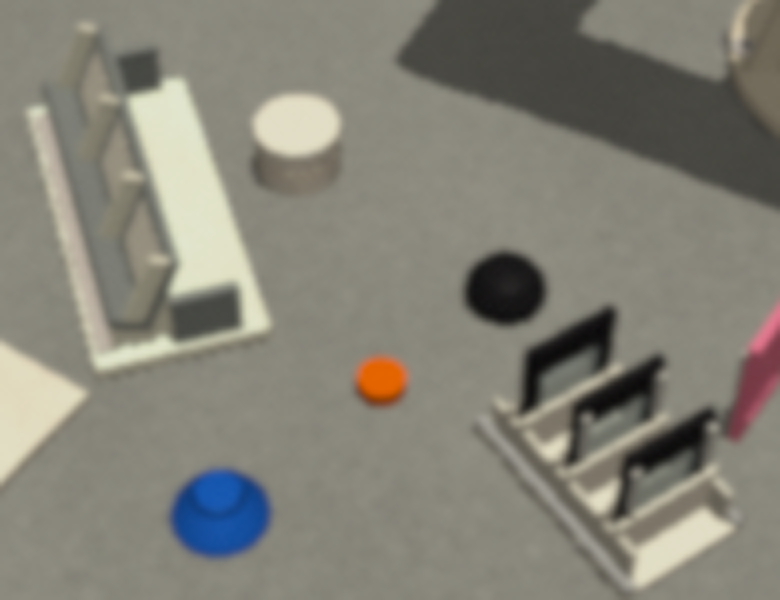

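View pics/t_c.png

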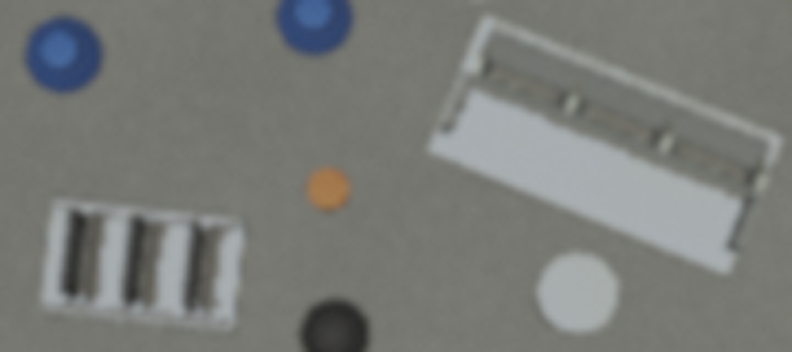

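```bash
python3 - <<'E'
from h import *
s=np.load("scene0.npy")
crop(s,265,200,345,280,7.5,"s_r")
t=np.load("top0.npy")
for n,im,cam,zj in(("s",s,"scene",.048),("t",t,"top",.048)):
    g=cv2.cvtColor(im,cv2.COLOR_RGB2GRAY)
# scanner plate corners top crop (4.4x, off 165,145)
T=lambda x,y:(165+x/4.4-.5+.11,145+y/4.4-.5+.11); S=lambda x,y:(150+x/4-.4,130+y/4-.4)
print("plate top", [onz("top",T(*p),.016).round(4).tolist() for p in((487,15),(782,140),(729,273),(428,151))])
print("plate scene",[onz("scene",S(*p),.016).round(4).tolist() for p in((95,366),(270,326),(185,82),(27,110))])
print("jar",onz("top",T(578,292),.048).round(4),onz("scene",S(297,125),.048).round(4))
print("rack top z10",[onz("top",T(*p),.01).round(4).tolist() for p in((50,199),(244,218),(235,328),(41,310))])
print("panel tops top(z.11)",[[onz("top",T(*p),.11).round(4).tolist() for p in q] for q in(((79,212),(70,299)),((139,218),(131,305)),((200,224),(193,311)))])
print("panel tops scene(z.11)",[[onz("scene",S(*p),.11).round(4).tolist() for p in q] for q in(((525,351),(613,309)),((573,402),(661,358)),((621,458),(714,410)))])
E
```

```text
plate top [[0.6822, -0.1318, 0.016], [0.5785, -0.3871, 0.016], [0.4631, -0.3422, 0.016], [0.563, -0.0829, 0.016]]
plate scene [[0.6839, -0.1323, 0.016], [0.5663, -0.0834, 0.016], [0.4662, -0.3341, 0.016], [0.5833, -0.3874, 0.016]]
jar [ 0.4425 -0.2103  0.048 ] [ 0.4448 -0.2092  0.048 ]
rack top z10 [[0.5157, 0.2409, 0.01], [0.5026, 0.0739, 0.01], [0.4081, 0.0792, 0.01], [0.4202, 0.2455, 0.01]]
panel tops top(z.11) [[[0.4961, 0.2013, 0.11], [0.4253, 0.2063, 0.11]], [[0.4922, 0.1525, 0.11], [0.4214, 0.1569, 0.11]], [[0.4883, 0.1029, 0.11], [0.4175, 0.1066, 0.11]]]
panel tops scene(z.11) [[[0.494, 0.1026, 0.11], [0.4255, 0.113, 0.11]], [[0.4981, 0.1523, 0.11], [0.4302, 0.1622, 0.11]], [[0.5047, 0.2023, 0.11], [0.434, 0.2128, 0.11]]]
```

View pics/s_r.png

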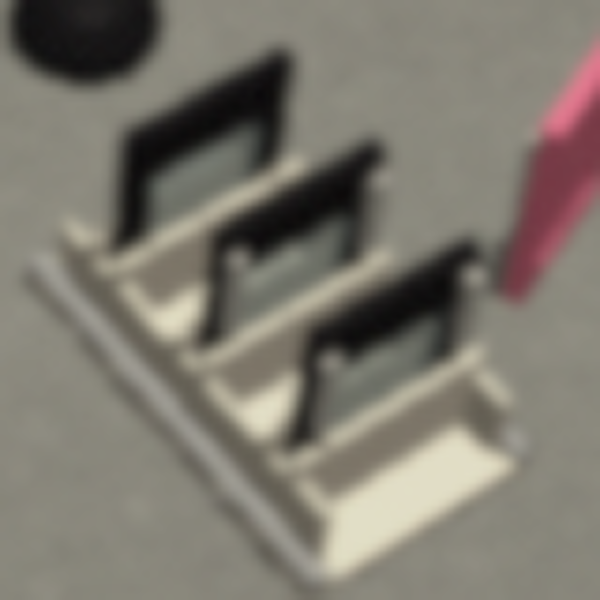

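```bash
python3 - <<'E'
from h import *
s=np.load("scene0.npy");t=np.load("top0.npy")
k=8
a=cv2.resize(s[132:224,155:220],None,fx=6.5,fy=6.5,interpolation=cv2.INTER_CUBIC)
b=cv2.resize(t[145:212,262:345],None,fx=4.8,fy=4.8,interpolation=cv2.INTER_CUBIC)
print(a.shape,b.shape)
o=np.zeros((600,800,3),np.uint8);o[:a.shape[0],:a.shape[1]]=a
w=800-a.shape[1];b=b[:,:w];o[:b.shape[0],a.shape[1]:a.shape[1]+b.shape[1]]=b
cv2.imwrite("pics/scan.png",o[:,:,::-1])
E
```

```text
(598, 422, 3) (322, 398, 3)
```

View pics/scan.png

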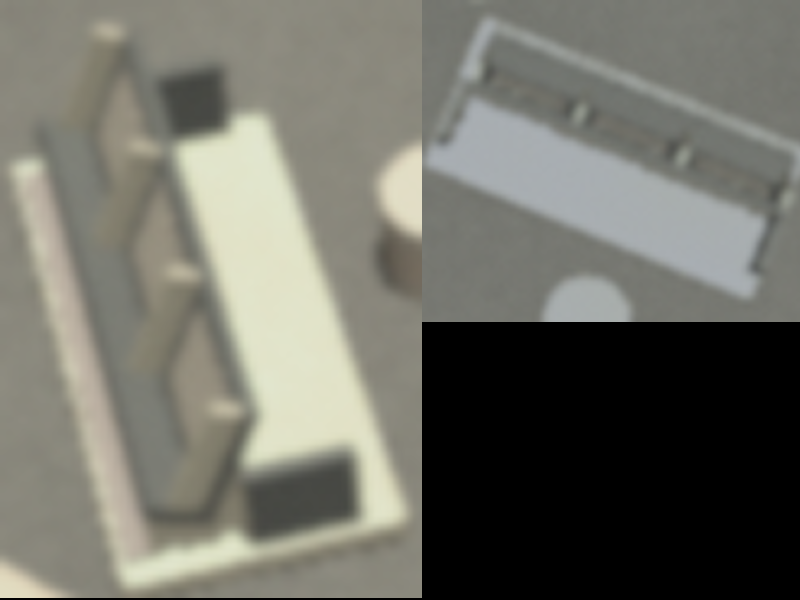

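```bash
python3 - <<'E'
from h import *
psi=-.382;X=np.array([np.cos(psi),np.sin(psi)]);Y=np.array([-X[1],X[0]])
f=lambda o,k:lambda x,y:(o[0]+(x+.5)/k-.5,o[1]+(y+.5)/k-.5)
S=f((155,132),6.5);T0=f((262,145),4.8);T=lambda x,y:T0(x-422,y)
P=[]
for a,b in zip([(108,30),(145,150),(181,274),(224,410)],[(782,195),(683,154),(580,113),(474,71)]):
    p,e=tri(S(*a),T(*b));P.append(p)
    z=[onz(c,u,.0977)[:2] for c,u in(("scene",S(*a)),("top",T(*b)))]
    print(p.round(4),e.round(4),[(q@X).round(4) for q in z],[(q@Y).round(4) for q in z])
P=np.array(P);print((P[3]-P[0]),np.arctan2(-(P[3]-P[0])[0],(P[3]-P[0])[1]))
o=np.array([.587,-.2406]);print("scanner origin XY",o@X,o@Y)
# ledge: lower edge outer edge z=.040+.0098, off .0219 ; scene pts along front edge, top pts
for u in[(42,128),(95,310),(152,512)]: q=onz("scene",S(*u),.0498)[:2];print("ledge s",q@X-.0219,q@Y)
for u in[(490,33),(790,152)]: q=onz("top",T(*u),.0498)[:2];print("ledge t",q@X-.0219,q@Y)
for u in[(570,134),(740,206)]: q=onz("top",T(*u),.0915)[:2];print("back t",q@X+.0318,q@Y)
for u in[(170,140),(248,400)]: q=onz("scene",S(*u),.0915)[:2];print("back s",q@X+.0318,q@Y)
E
```

```text
[ 0.5359 -0.3512  0.1025] 0.0022 [np.float64(0.6287), np.float64(0.6279)] [np.float64(-0.1322), np.float64(-0.1264)]
[ 0.5655 -0.2769  0.0968] 0.0006 [np.float64(0.6283), np.float64(0.6275)] [np.float64(-0.0454), np.float64(-0.046)]
[ 0.596  -0.1997  0.0969] 0.0029 [np.float64(0.6289), np.float64(0.6259)] [np.float64(0.0371), np.float64(0.0373)]
[ 0.6267 -0.1196  0.0986] 0.0044 [np.float64(0.628), np.float64(0.6241)] [np.float64(0.1209), np.float64(0.1232)]
[ 0.09074686  0.23154501 -0.00389467] -0.3735205260847534
scanner origin XY 0.634379750069326 -0.004437645995277416
ledge s 0.6462982087014558 -0.12721595061081
ledge s 0.644527550171715 0.0004850796416870252
ledge s 0.6435319572694856 0.1259094093176669
ledge t 0.6424650073494012 0.12443361135041377
ledge t 0.6474624802894898 -0.12519298220927613
back t 0.6409931327168342 0.037940600897565874
back t 0.6406516233309413 -0.10109244744265461
back s 0.6472181065306588 -0.05522511690619327
back s 0.6482988772446776 0.11278769705612238
```

```bash
python3 - <<'E'
from h import *
f=lambda o,k:lambda x,y:(o[0]+(x+.5)/k-.5,o[1]+(y+.5)/k-.5)
S=f((265,200),7.5)
print("base scene",[onz("scene",S(*p),.01).round(4).tolist() for p in((30,270),(322,583),(527,452))])
s=np.load("scene0.npy")
g=cv2.resize(cv2.cvtColor(s,cv2.COLOR_RGB2GRAY),None,fx=4,fy=4,interpolation=cv2.INTER_CUBIC)
m=(g<55).astype(np.uint8);n,l,st,c=cv2.connectedComponentsWithStats(m)
U=lambda p:((p[0]+.5)/4-.5,(p[1]+.5)/4-.5)
for i in range(1,n):
    if 200<st[i][4] and 1060<st[i][0]<1360 and 800<st[i][1]<1120:
        h=cv2.convexHull(np.argwhere(l==i)[:,::-1].astype(np.int32)); a=cv2.approxPolyDP(h,5,True)[:,0]
        print(st[i].tolist(),[(p.tolist(),onz("scene",U(p),.11)[:2].round(4).tolist()) for p in a])
# predicted projections for panel at rack (.4617,.16), yaw -.065
r=-.065;xr=np.array([np.cos(r),np.sin(r),0]);yr=np.array([-xr[1],xr[0],0])
for k in(-.05,0,.05):
    o=np.array([.4617,.16,.11])+k*yr
    print(k,[((proj("scene",o+a*.035*xr+b*.004*yr)+.5)*4-.5).round(0).tolist() for a,b in((1,1),(1,-1),(-1,-1),(-1,1))])
p=onz("scene",((591),0),.1)
ca=[(1.6*0+182,0)]
for nm,uv,z in(("amber top",(0,0),0),):pass
h=[b for b in blobs(s,(0,0,190),(180,60,255),40) if b[0][0]>360 and b[0][1]>270];print(h,[onz("scene",b[0],.06).round(4) for b in h])
t=np.load("top0.npy");h=[b for b in blobs(t,(0,0,170),(180,60,255),10) if 120<b[0][0]<150 and 195<b[0][1]<225];print(h,[onz("top",b[0],.06).round(4) for b in h])
E
```

```text
base scene [[0.5057, 0.0729, 0.01], [0.5152, 0.2363, 0.01], [0.422, 0.2439, 0.01]]
[1123, 830, 90, 100, 2987] [([1210, 831], [0.4283, 0.1131]), ([1204, 883], [0.4614, 0.1421]), ([1124, 929], [0.5257, 0.1369]), ([1130, 872], [0.4921, 0.1054])]
[1174, 879, 87, 71, 2040] [([1260, 881], [0.4325, 0.1636]), ([1248, 921], [0.461, 0.1816]), ([1175, 949], [0.5115, 0.1685]), ([1178, 923], [0.4962, 0.1549])]
[1223, 931, 90, 79, 2157] [([1312, 934], [0.4372, 0.2142]), ([1296, 986], [0.4734, 0.2357]), ([1226, 1009], [0.5183, 0.2208]), ([1230, 974], [0.4983, 0.2037]), ([1302, 933], [0.4415, 0.2097])]
-0.05 [[1135.0, 879.0], [1127.0, 871.0], [1211.0, 823.0], [1218.0, 831.0]]
0 [[1185.0, 930.0], [1177.0, 922.0], [1261.0, 871.0], [1269.0, 879.0]]
0.05 [[1237.0, 984.0], [1228.0, 975.0], [1313.0, 922.0], [1322.0, 930.0]]
[([379.1, 285.42], [375, 282, 9, 8, 62])] [array([0.4225, 0.3802, 0.06  ])]
[([133.75, 212.67], [132, 211, 4, 4, 12])] [array([0.424 , 0.3847, 0.06  ])]
```

```bash
cat >> h.py <<'E'
from scipy.spatial.transform import Rotation as Ro
PSI=-.376;LEAN=.42
xh=np.array([np.cos(PSI),np.sin(PSI),0]);yh=np.array([-xh[1],xh[0],0])
bx=np.cos(LEAN)*xh+np.array([0,0,np.sin(LEAN)]);bz=-np.sin(LEAN)*xh+np.array([0,0,np.cos(LEAN)])
B1=np.array([.5971,-.2442,.040]);BED=[B1-.084*yh,B1,B1+.084*yh]
PAN={"+":(.4668,.2093),"0":(.4635,.1595),"-":(.4597,.1095)}
RY=-.065
def Rt(z,y): z=np.array(z,float);y=np.array(y,float);return np.stack([np.cross(y,z),y,z],1)
def down(az): return Rt([0,0,-1],[np.cos(az),np.sin(az),0])
RB=Rt(-bz,bx); GZ=.088
def bedtcp(i,lift=0.,out=0.): return BED[i]+(.004+out)*bx+(GZ+.069+lift)*bz
def d(pos,R):
    s=manip.read_state();R0=Ro.from_euler("xyz",s["tcp_rot"])
    dp=np.array(pos)-s["eef_pos"];rv=(Ro.from_matrix(R)*R0.inv()).as_rotvec()
    print("d",dp.round(4).tolist(),rv.round(4).tolist(),"rows",max(np.linalg.norm(dp)/.0417,np.linalg.norm(rv)/.125).round(1),"t",s["time_s"],"q",s["q"].round(2).tolist())
E
python3 - <<'E'
from h import *
d([*PAN["+"],.30],down(np.pi/2+RY)); print([bedtcp(i).round(3) for i in range(3)])
E
```

```text
d [0.2162, 0.7815, -0.002] [0.0003, -0.0017, 2.6638] rows 21.3 t 0.1 q [-1.16, 0.35, 1.63, 0.0, 1.16, -0.0]
[array([ 0.51 , -0.3  ,  0.185]), array([ 0.541, -0.222,  0.185]), array([ 0.572, -0.144,  0.185])]
```

step_arm(
  moves=[
    [[0.01,0.035,0,0,0,0.11,0.4],[0.072,0.26,0,0,0,0.888,0.4],[0.072,0.26,0,0,0,0.888,0.4],[0.072,0.26,0,0,0,0.888,0.4],[0.072,0.26,0,0,0,0.888,0.4],[0.072,0.26,0,0,0,0.888,0.4],[0.072,0.26,0,0,0,0.888,0.4],[0.072,0.26,0,0,0,0.888,0.4]],
  ],
)

```text
time_s: 0.77
eef_pos: [0.3228, -0.3083, 0.3023]
tcp_rot: [-3.14, -0.002, 1.311]
wrist_force: [-0.7, -0.1, 0.6]
width: 0.0407
grasp_force: 0.0
```

step_arm(
  moves=[
    [[0.072,0.26,0,0,0,0.888,0.4],[0.072,0.26,0,0,0,0.888,0.4],[0.072,0.26,0,0,0,0.888,0.4],[0.072,0.26,0,0,0,0.888,0.4],[0.072,0.26,0,0,0,0.888,0.4],[0.072,0.26,0,0,0,0.888,0.4],[0.072,0.26,0,0,0,0.888,0.4],[0.072,0.26,0,0,0,0.888,0.4]],
  ],
)

```text
time_s: 1.43
eef_pos: [0.3952, -0.0494, 0.3027]
tcp_rot: [3.141, -0.001, 2.2]
wrist_force: [0.8, -0.9, 0.2]
width: 0.0366
grasp_force: 0.0
```

step_arm(
  moves=[
    [[0.072,0.26,0,0,0,0.888,0.4],[0.072,0.26,0,0,0,0.888,0.4],[0.072,0.26,0,0,0,0.888,0.4],[0.072,0.26,0,0,0,0.888,0.4],[0.072,0.26,0,0,0,0.888,0.4],[0.072,0.26,0,0,0,0.888,0.4],[0.072,0.26,0,0,0,0.888,0.4],[0.072,0.26,0,0,0,0.888,0.4]],
  ],
)

```text
time_s: 2.1
eef_pos: [0.4679, 0.2103, 0.3024]
tcp_rot: [3.141, 0.0, 3.085]
wrist_force: [-0.1, -0.2, -0.5]
width: 0.0366
grasp_force: 0.0
```

```bash
python3 - <<'E'
from h import *
d([*PAN["+"],.30],down(np.pi/2+RY)); s=manip.read_state();print(s["width"],s["eef_pos"])
E
```

```text
d [-0.0011, -0.001, -0.0024] [-0.0008, 0.0005, -0.008] rows 0.1 t 2.1 q [0.42, 0.18, 1.87, 0.0, 1.09, -1.09]
0.03662847837686373 [0.46792557 0.21026342 0.30239031]
```

step_arm(
  moves=[
    [[-0.001,-0.001,-0.04,0,0,-0.008,0.4],[-0.001,-0.001,-0.08,0,0,-0.008,0.4],[-0.001,-0.001,-0.11,0,0,-0.008,0.4],[-0.001,-0.001,-0.128,0,0,-0.008,0.4],[-0.001,-0.001,-0.135,0,0,-0.008,0.4],[-0.001,-0.001,-0.135,0,0,-0.008,0.4]],
  ],
)

```text
time_s: 2.6
eef_pos: [0.4649, 0.2049, 0.1662]
tcp_rot: [-3.14, -0.003, 3.066]
wrist_force: [-0.4, -0.2, 1.0]
width: 0.0366
grasp_force: 0.0
```

```bash
python3 - <<'E'
from h import *
im=manip.snapshot("scene");crop(im,240,150,360,240,6.5,"g1")
print(manip.read_state()["wrist_force"])
E
```

```text
[ 0.47734506 -0.48932498 -0.08667418]
```

View pics/g1.png

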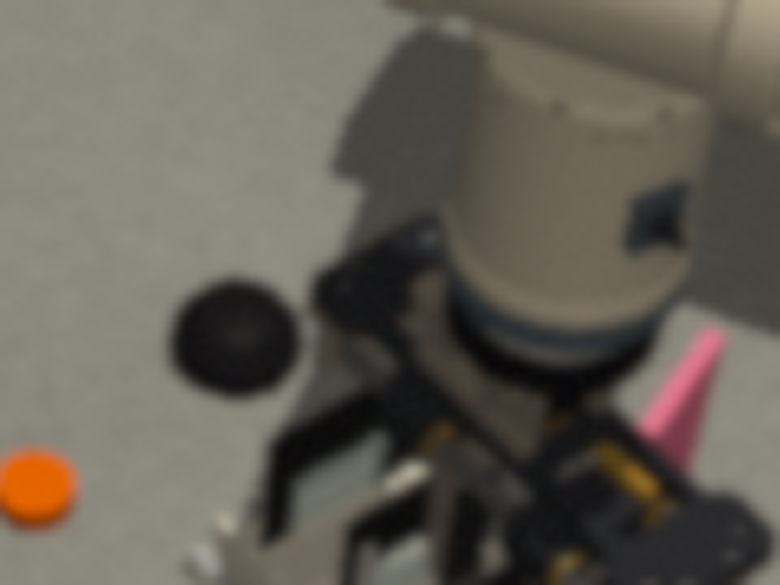

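```bash
python3 - <<'E'
from h import *
d([*PAN["+"],.167],down(np.pi/2+RY))
E
```

```text
d [0.0011, 0.0038, -0.0006] [0.0007, -0.0011, 0.0102] rows 0.1 t 2.65 q [0.41, 0.35, 1.99, -0.0, 0.8, -1.08]
```

step_arm(
  moves=[
    [[0.001,0.004,0,0,0,0.01,0.4],[0.001,0.004,0,0,0,0.01,0.4],[0.001,0.004,0,0,0,0.01,0.4],[0.001,0.004,0,0,0,0.01,0.4]],
  ],
)

```text
time_s: 2.98
eef_pos: [0.4672, 0.2107, 0.1687]
tcp_rot: [3.141, 0.002, 3.079]
wrist_force: [0.5, -0.2, 0.6]
width: 0.0368
grasp_force: 0.0
```

step_arm(
  moves=[
    [[0,0,0,0,0,0,0.0],[0,0,0,0,0,0,0.0],[0,0,0,0,0,0,0.0],[0,0,0,0,0,0,0.0],[0,0,0,0,0,0,0.0],[0,0,0,0,0,0,0.0]],
  ],
)

```text
time_s: 3.48
eef_pos: [0.4666, 0.2096, 0.1676]
tcp_rot: [-3.14, -0.0, 3.079]
wrist_force: [1.9, -6.4, 2.2]
width: 0.0075
grasp_force: 29.9
```

step_arm(
  moves=[
    [[0,0,0.02,0,0,0,0],[0,0,0.05,0,0,0,0],[0,0,0.09,0,0,0,0],[0,0,0.13,0,0,0,0],[0,0,0.16,0,0,0,0],[0,0,0.16,0,0,0,0],[0,0,0.16,0,0,0,0]],
  ],
)

```text
time_s: 4.07
eef_pos: [0.4673, 0.2107, 0.3292]
tcp_rot: [3.14, 0.003, 3.079]
wrist_force: [-0.7, 0.3, -1.7]
width: 0.0078
grasp_force: 30.0
```

```bash
python3 - <<'E'
from h import *
s=manip.read_state();print(s["eef_pos"],s["width"])
d(bedtcp(0,.08)+[0,0,.03],down(PSI));d(bedtcp(0,.08),RB)
im=manip.snapshot("scene");crop(im,240,130,360,220,6.5,"g2")
E
```

```text
[0.4673004  0.21073494 0.32915441] 0.007821122281854246
d [0.0125, -0.4989, -0.0411] [0.0021, 0.0035, -1.884] rows 15.1 t 4.0667 q [0.42, 0.15, 1.84, -0.0, 1.15, -1.09]
d [0.0125, -0.4989, -0.0711] [0.2638, -0.4086, -1.8521] rows 15.3 t 4.0667 q [0.42, 0.15, 1.84, -0.0, 1.15, -1.09]
```

View pics/g2.png

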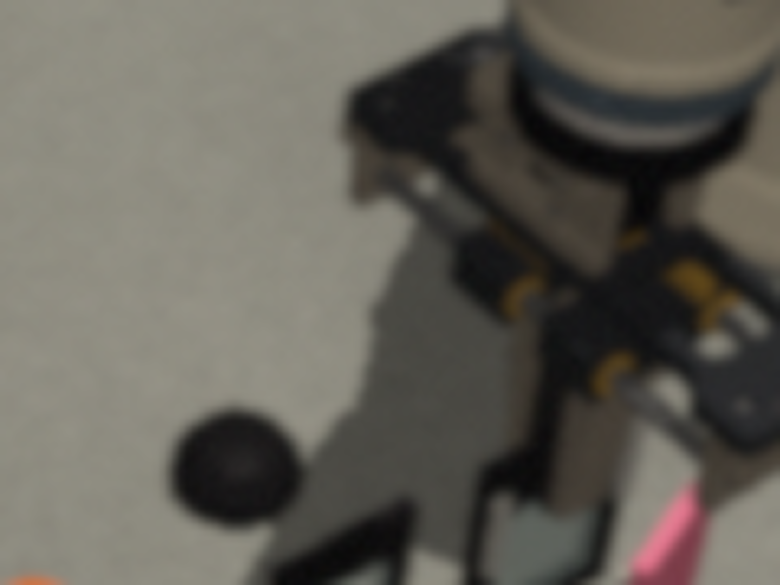

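step_arm(
  moves=[
    [[0.001,-0.02,0,0.001,0.002,-0.08,0],[0.006,-0.25,-0.02,0.001,0.002,-0.942,0],[0.006,-0.25,-0.02,0.001,0.002,-0.942,0],[0.006,-0.25,-0.02,0.001,0.002,-0.942,0],[0.006,-0.25,-0.02,0.001,0.002,-0.942,0],[0.006,-0.25,-0.02,0.001,0.002,-0.942,0],[0.006,-0.25,-0.02,0.001,0.002,-0.942,0],[0.006,-0.25,-0.02,0.001,0.002,-0.942,0]],
  ],
)

```text
time_s: 4.78
eef_pos: [0.4713, -0.0432, 0.305]
tcp_rot: [-3.137, -0.004, 2.127]
wrist_force: [-0.2, -0.1, -1.5]
width: 0.0076
grasp_force: 30.0
```

step_arm(
  moves=[
    [[0.006,-0.25,-0.02,0.001,0.002,-0.942,0],[0.006,-0.25,-0.02,0.001,0.002,-0.942,0],[0.006,-0.25,-0.02,0.001,0.002,-0.942,0],[0.006,-0.25,-0.02,0.001,0.002,-0.942,0],[0.006,-0.25,-0.02,0.001,0.002,-0.942,0],[0.006,-0.25,-0.02,0.001,0.002,-0.942,0],[0.006,-0.25,-0.02,0.001,0.002,-0.942,0],[0.006,-0.25,-0.02,0.001,0.002,-0.942,0]],
  ],
)

```text
time_s: 5.45
eef_pos: [0.4774, -0.2914, 0.2846]
tcp_rot: [-3.135, -0.004, 1.184]
wrist_force: [-1.0, 0.5, 0.0]
width: 0.0081
grasp_force: 30.0
```

```bash
python3 - <<'E'
from h import *
d(bedtcp(0,.05,.012),RB)
E
```

```text
d [0.024, -0.0053, -0.0491] [-0.1622, -0.3944, 0.0095] rows 3.4 t 5.45 q [-0.55, 0.27, 1.79, 0.0, 1.09, -0.17]
```

step_arm(
  moves=[
    [[0.022,-0.004,0,-0.16,-0.394,0.01,0],[0.022,-0.004,0,-0.16,-0.394,0.01,0],[0.022,-0.004,0,-0.16,-0.394,0.01,0],[0.022,-0.004,-0.034,-0.16,-0.394,0.01,0],[0.022,-0.004,-0.034,-0.16,-0.394,0.01,0],[0.022,-0.004,-0.034,-0.16,-0.394,0.01,0],[0.022,-0.004,-0.034,-0.16,-0.394,0.01,0],[0.022,-0.004,-0.034,-0.16,-0.394,0.01,0]],
  ],
)

```text
time_s: 6.12
eef_pos: [0.5017, -0.294, 0.2545]
tcp_rot: [2.719, 0.003, 1.205]
wrist_force: [-0.5, 0.1, -0.6]
width: 0.0079
grasp_force: 30.0
```

```bash
python3 - <<'E'
from h import *
im=manip.snapshot("scene");np.save("s3.npy",im);crop(im,135,90,235,165,8,"p1")
t=manip.snapshot("top");np.save("t3.npy",t)
d(bedtcp(0,.065,.016),RB)
s=manip.read_state();R=Ro.from_euler("xyz",s["tcp_rot"]).as_matrix()
o=s["eef_pos"]+R[:,2]*(GZ+.069);f=lambda P:((proj("scene",P)-[135,90]+.5)*8-.5).round(0).tolist()
# panel frame: z=-toolz, x=tooly, y=z×x
z=-R[:,2];x=R[:,1];y=np.cross(z,x)
print("pred panel front-face corners (y-,y+ / z0,z100)",[f(o+.004*x+a*.035*y+b*z) for a in(-1,1) for b in(0,.1)])
print("dividers tips cap", [f(BED[0]+a*.042*yh+.007*bx+.06*bz) for a in(-1,1)],"bed y of o",(o-BED[0])@yh)
E
```

```text
d [-0.0027, -0.0019, -0.0038] [0.0044, 0.0023, -0.0105] rows 0.1 t 6.2167 q [-0.57, 0.21, 2.02, 0.17, 0.5, -0.34]
pred panel front-face corners (y-,y+ / z0,z100) [[254.0, 370.0], [332.0, 156.0], [292.0, 490.0], [375.0, 274.0]]
dividers tips cap [[297.0, 376.0], [341.0, 519.0]] bed y of o 0.0029297481602430907
```

View pics/p1.png

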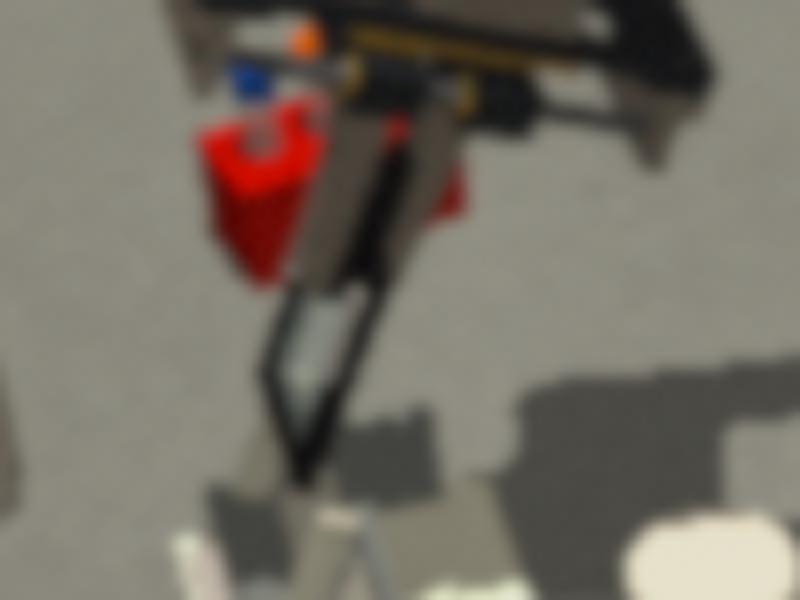

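step_arm(
  moves=[
    [[-0.002,-0.001,-0.004,0.004,0.002,-0.01,0],[0.006,-0.004,-0.021,0.004,0.002,-0.01,0],[0.013,-0.007,-0.04,0.004,0.002,-0.01,0],[0.018,-0.009,-0.052,0.004,0.002,-0.01,0],[0.021,-0.01,-0.0575,0.004,0.002,-0.01,0],[0.021,-0.01,-0.0595,0.004,0.002,-0.01,0],[0.021,-0.01,-0.0595,0.004,0.002,-0.01,0],[0.021,-0.01,-0.0595,0.004,0.002,-0.01,0]],
  ],
)

```text
time_s: 6.88
eef_pos: [0.5218, -0.3036, 0.1948]
tcp_rot: [2.721, 0.0, 1.195]
wrist_force: [0.1, 0.2, -0.7]
width: 0.0076
grasp_force: 30.0
```

```bash
python3 - <<'E'
from h import *
d(bedtcp(0,.004,.016),RB);d(bedtcp(0,.002,.004),RB)
s=manip.read_state();print(s["wrist_force"],((s["eef_pos"]-bedtcp(0))@np.stack([bx,yh,bz],1)).round(4))
E
```

```text
d [0.0004, -0.0014, 0.0004] [0.0003, 0.0002, -0.0002] rows 0.0 t 6.8833 q [-0.56, 0.33, 2.02, 0.2, 0.38, -0.36]
d [-0.0091, 0.0024, -0.0063] [0.0003, 0.0002, -0.0002] rows 0.3 t 6.8833 q [-0.56, 0.33, 2.02, 0.2, 0.38, -0.36]
[ 0.11022253  0.2483487  -0.70777164] [0.0151 0.0011 0.004 ]
```

step_arm(
  moves=[
    [[-0.004,0.0016,-0.002,0,0,0,0],[-0.0085,0.0033,-0.004,0,0,0,0],[-0.0085,0.0033,-0.004,0,0,0,0],[-0.0085,0.0033,-0.004,0,0,0,0]],
  ],
)

```text
time_s: 7.22
eef_pos: [0.5127, -0.3, 0.1903]
tcp_rot: [2.722, 0.0, 1.195]
wrist_force: [-0.1, -0.1, -0.4]
width: 0.0077
grasp_force: 30.0
```

step_arm(
  moves=[
    [[0.0008,-0.0003,-0.002,0,0,0,0],[0.0015,-0.0006,-0.0037,0,0,0,0],[0.0015,-0.0006,-0.0037,0,0,0,0],[0.0015,-0.0006,-0.0037,0,0,0,0]],
  ],
)

```text
time_s: 7.55
eef_pos: [0.5148, -0.301, 0.1872]
tcp_rot: [2.721, 0.0, 1.195]
wrist_force: [-7.0, 2.0, 10.9]
width: 0.008
grasp_force: 30.0
```

```bash
cat >> h.py <<'E'
def rel(i):
    s=manip.read_state();print(s["wrist_force"].round(1),"bed rel x,y,z",((s["eef_pos"]-bedtcp(i))@np.stack([bx,yh,bz],1)).round(4),"F rel",(s["wrist_force"]@np.stack([bx,yh,bz],1)).round(1),"t",s["time_s"],s["width"])
E
python3 -c "
from h import *
rel(0)"
```

```text
[-7.   2.  10.9] bed rel x,y,z [0.0052 0.001  0.0001] F rel [-2.2 -0.7 12.9] t 7.55 0.007950940997272025
```

step_arm(
  moves=[
    [[-0.0013,0.0005,-0.0002,0,0,0,0],[-0.0026,0.001,-0.0007,0,0,0,0],[-0.0034,0.0013,-0.0011,0,0,0,0],[-0.0034,0.0013,-0.0011,0,0,0,0]],
  ],
)

```text
time_s: 7.88
eef_pos: [0.5118, -0.2998, 0.1858]
tcp_rot: [2.72, 0.0, 1.195]
wrist_force: [-0.4, 0.2, 4.3]
width: 0.008
grasp_force: 30.0
```

```bash
python3 -c "
from h import *
rel(0)"
```

```text
[-0.4  0.2  4.3] bed rel x,y,z [0.0016 0.001  0.0002] F rel [1.4 0.  4.1] t 7.8833 0.007985383910563333
```

step_arm(
  moves=[
    [[-0.0013,0.0005,-0.0006,0,0,0,0],[-0.0013,0.0005,-0.0006,0,0,0,0],[-0.0013,0.0005,-0.0006,0,0,0,0],[-0.0013,0.0005,-0.0006,0,0,0,0]],
  ],
)

```text
time_s: 8.22
eef_pos: [0.5105, -0.2993, 0.1852]
tcp_rot: [2.72, 0.0, 1.195]
wrist_force: [2.4, -2.1, 3.5]
width: 0.0081
grasp_force: 30.0
```

step_arm(
  moves=[
    [[0,0,0,0,0,0,0.35],[0,0,0,0,0,0,0.35],[0,0,0,0,0,0,0.35],[0,0,0,0,0,0,0.35],[0,0,0,0,0,0,0.35]],
  ],
)

```text
time_s: 8.63
eef_pos: [0.5097, -0.2987, 0.1844]
tcp_rot: [2.723, -0.0, 1.195]
wrist_force: [0.4, 0.4, 0.9]
width: 0.0321
grasp_force: 0.0
```

```bash
python3 -c "
from h import *
rel(0)"
```

```text
[0.4 0.4 0.9] bed rel x,y,z [-0.0011  0.0012 -0.0002] F rel [0.6 0.5 0.7] t 8.6333 0.03206942253828926
```

step_arm(
  moves=[
    [[-0.0115,0.0045,0.0274,0,0,0,0.35],[-0.0265,0.0105,0.064,0,0,0,0.35],[-0.0265,0.0105,0.064,0,0,0,0.35],[-0.0265,0.0105,0.12,0,0,0,0.4],[-0.0265,0.0105,0.12,0,0,0,0.4],[-0.0265,0.0105,0.12,0,0,0,0.4]],
  ],
)

```text
time_s: 9.13
eef_pos: [0.485, -0.2895, 0.309]
tcp_rot: [2.715, 0.001, 1.195]
wrist_force: [1.0, -1.1, 0.9]
width: 0.037
grasp_force: 0.0
```

```bash
python3 - <<'E'
from h import *
d([*PAN["0"],.30],down(np.pi/2+RY))
im=manip.snapshot("scene");crop(im,135,100,235,175,8,"p2")
f=lambda P:((proj("scene",P)-[135,100]+.5)*8-.5).round(0).tolist()
print([f(BED[0]+a*.035*yh+.008*bx+b*bz) for a in(-1,1) for b in(0,.1)])
E
```

```text
d [-0.0215, 0.449, -0.009] [-0.264, 0.4196, 1.849] rows 15.3 t 9.1333 q [-0.58, 0.1, 2.0, 0.14, 0.62, -0.3]
[[254.0, 425.0], [328.0, 225.0], [289.0, 545.0], [367.0, 344.0]]
```

View pics/p2.png

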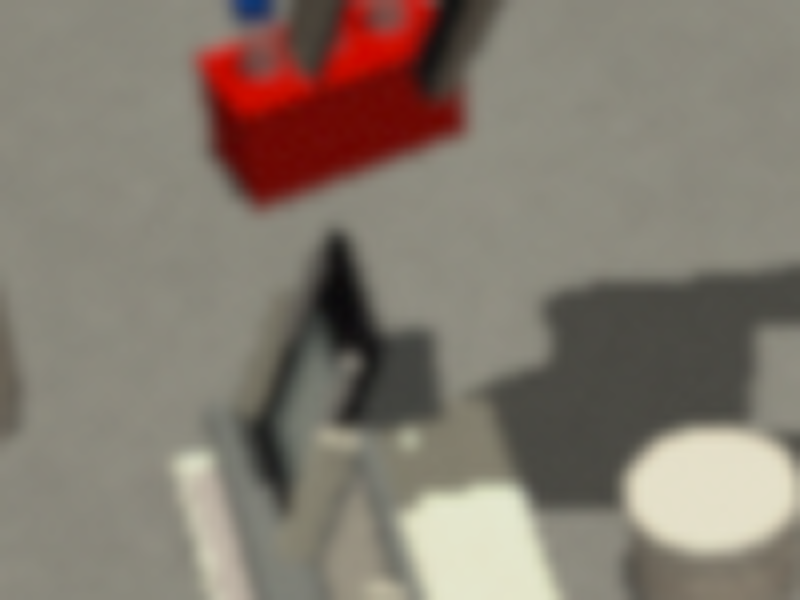

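step_arm(
  moves=[
    [[-0.002,0.02,0,-0.01,0.02,0.08,0.4],[-0.011,0.225,-0.005,-0.132,0.21,0.925,0.4],[-0.011,0.225,-0.005,-0.132,0.21,0.925,0.4],[-0.011,0.225,-0.005,-0.132,0.21,0.925,0.4],[-0.011,0.225,-0.005,-0.132,0.21,0.925,0.4],[-0.011,0.225,-0.005,-0.132,0.21,0.925,0.4],[-0.011,0.225,-0.005,-0.132,0.21,0.925,0.4],[-0.011,0.225,-0.005,-0.132,0.21,0.925,0.4]],
  ],
)

```text
time_s: 9.85
eef_pos: [0.4716, -0.0607, 0.2981]
tcp_rot: [2.939, 0.106, 2.147]
wrist_force: [-0.0, 0.5, -0.5]
width: 0.0368
grasp_force: 0.0
```

step_arm(
  moves=[
    [[-0.011,0.225,-0.005,-0.132,0.21,0.925,0.4],[-0.011,0.225,-0.005,-0.132,0.21,0.925,0.4],[-0.011,0.225,-0.005,-0.132,0.21,0.925,0.4],[-0.011,0.225,-0.005,-0.132,0.21,0.925,0.4],[-0.011,0.225,-0.005,-0.132,0.21,0.925,0.4],[-0.011,0.225,-0.005,-0.132,0.21,0.925,0.4],[-0.011,0.225,-0.005,-0.132,0.21,0.925,0.4],[-0.011,0.225,-0.005,-0.132,0.21,0.925,0.4]],
  ],
)

```text
time_s: 10.52
eef_pos: [0.4607, 0.1629, 0.2928]
tcp_rot: [-3.133, -0.006, 3.087]
wrist_force: [-0.7, -0.7, -0.5]
width: 0.037
grasp_force: 0.0
```

step_arm(
  moves=[
    [[0,0,0,0,0,0,0.4],[0,0,0,0,0,0,0.4]],
  ],
)

```text
time_s: 10.68
eef_pos: [0.461, 0.1615, 0.2932]
tcp_rot: [-3.134, -0.004, 3.075]
wrist_force: [-0.8, 0.3, 0.4]
width: 0.037
grasp_force: 0.0
```

```bash
python3 - <<'E'
from h import *
d([*PAN["0"],.168],down(np.pi/2+RY))
E
```

```text
d [0.0025, -0.002, -0.1252] [0.0072, -0.0041, 0.0017] rows 3.0 t 10.6833 q [0.34, 0.15, 1.92, -0.01, 1.07, -1.16]
```

step_arm(
  moves=[
    [[0.002,-0.003,-0.03,0.007,-0.004,0.002,0.4],[0.002,-0.003,-0.07,0.007,-0.004,0.002,0.4],[0.002,-0.003,-0.1,0.007,-0.004,0.002,0.4],[0.002,-0.003,-0.12,0.007,-0.004,0.002,0.4],[0.002,-0.003,-0.125,0.007,-0.004,0.002,0.4],[0.002,-0.003,-0.125,0.007,-0.004,0.002,0.4],[0.002,-0.003,-0.125,0.007,-0.004,0.002,0.4]],
  ],
)

```text
time_s: 11.27
eef_pos: [0.4638, 0.1584, 0.1703]
tcp_rot: [3.141, 0.002, 3.077]
wrist_force: [0.2, 0.5, 0.6]
width: 0.0367
grasp_force: 0.0
```

```bash
python3 - <<'E'
from h import *
d([*PAN["0"],.168],down(np.pi/2+RY))
E
```

```text
d [-0.0003, 0.0011, -0.0023] [-0.0004, 0.0023, -0.0008] rows 0.1 t 11.2667 q [0.33, 0.32, 2.03, -0.0, 0.78, -1.18]
```

step_arm(
  moves=[
    [[0,0,-0.002,0,0,0,0],[0,0,-0.002,0,0,0,0],[0,0,-0.002,0,0,0,0],[0,0,-0.002,0,0,0,0],[0,0,-0.002,0,0,0,0],[0,0,-0.002,0,0,0,0],[0,0,-0.002,0,0,0,0]],
  ],
)

```text
time_s: 11.85
eef_pos: [0.4638, 0.1585, 0.1684]
tcp_rot: [3.141, 0.003, 3.079]
wrist_force: [-1.4, -1.3, 6.9]
width: 0.0079
grasp_force: 30.0
```

step_arm(
  moves=[
    [[0,0,0.02,0,0,0,0],[0,0,0.05,0,0,0,0],[0,0,0.09,0,0,0,0],[0,0,0.13,0,0,0,0],[0,0,0.16,0,0,0,0],[0,0,0.16,0,0,0,0],[0,0,0.16,0,0,0,0]],
  ],
)

```text
time_s: 12.43
eef_pos: [0.4641, 0.1588, 0.3293]
tcp_rot: [3.14, 0.005, 3.079]
wrist_force: [-0.6, 0.4, -1.4]
width: 0.0078
grasp_force: 30.0
```

```bash
python3 - <<'E'
from h import *
d(bedtcp(1,.08)+[0,0,.04],down(PSI))
E
```

```text
d [0.0465, -0.3688, -0.0313] [0.0041, 0.005, -1.8844] rows 15.1 t 12.4333 q [0.33, 0.11, 1.89, -0.0, 1.14, -1.18]
```

step_arm(
  moves=[
    [[0.003,-0.015,0,0,0,-0.08,0],[0.023,-0.184,-0.015,0.002,0.002,-0.942,0],[0.023,-0.184,-0.015,0.002,0.002,-0.942,0],[0.023,-0.184,-0.015,0.002,0.002,-0.942,0],[0.023,-0.184,-0.015,0.002,0.002,-0.942,0],[0.023,-0.184,-0.015,0.002,0.002,-0.942,0],[0.023,-0.184,-0.015,0.002,0.002,-0.942,0],[0.023,-0.184,-0.015,0.002,0.002,-0.942,0]],
  ],
)

```text
time_s: 13.1
eef_pos: [0.4855, -0.0266, 0.3105]
tcp_rot: [-3.139, -0.003, 2.128]
wrist_force: [0.5, 1.4, -0.7]
width: 0.0078
grasp_force: 30.0
```

step_arm(
  moves=[
    [[0.023,-0.184,-0.015,0.002,0.002,-0.942,0],[0.023,-0.184,-0.015,0.002,0.002,-0.942,0],[0.023,-0.184,-0.015,0.002,0.002,-0.942,0],[0.023,-0.184,-0.015,0.002,0.002,-0.942,0],[0.023,-0.184,-0.015,0.002,0.002,-0.942,0],[0.023,-0.184,-0.015,0.002,0.002,-0.942,0],[0.023,-0.184,-0.015,0.002,0.002,-0.942,0],[0.023,-0.184,-0.015,0.002,0.002,-0.942,0]],
  ],
)

```text
time_s: 13.77
eef_pos: [0.5084, -0.2098, 0.2952]
tcp_rot: [-3.137, -0.003, 1.187]
wrist_force: [-0.0, -0.1, -0.8]
width: 0.0076
grasp_force: 30.0
```

```bash
python3 - <<'E'
from h import *
d(bedtcp(1,.065,.016)+.001*yh,RB)
E
```

```text
d [0.0218, -0.0069, -0.0443] [-0.1603, -0.3935, 0.0072] rows 3.4 t 13.7667 q [-0.4, 0.25, 1.8, 0.0, 1.1, -0.01]
```

step_arm(
  moves=[
    [[0.022,-0.007,0,-0.16,-0.394,0.007,0],[0.022,-0.007,0,-0.16,-0.394,0.007,0],[0.022,-0.007,0,-0.16,-0.394,0.007,0],[0.022,-0.007,-0.044,-0.16,-0.394,0.007,0],[0.022,-0.007,-0.044,-0.16,-0.394,0.007,0],[0.022,-0.007,-0.044,-0.16,-0.394,0.007,0],[0.022,-0.007,-0.044,-0.16,-0.394,0.007,0],[0.022,-0.007,-0.044,-0.16,-0.394,0.007,0]],
  ],
)

```text
time_s: 14.43
eef_pos: [0.5326, -0.2169, 0.2547]
tcp_rot: [2.718, 0.003, 1.202]
wrist_force: [-1.1, 0.2, -1.4]
width: 0.0074
grasp_force: 30.0
```

```bash
python3 - <<'E'
from h import *
d(bedtcp(1,.065,.016)+.001*yh,RB);d(bedtcp(1,.006,.016)+.001*yh,RB);rel(1)
im=manip.snapshot("scene");np.save("s5.npy",im);t=manip.snapshot("top")
# lower front corners of held panel vs prediction (dark mask)
s=manip.read_state();R=Ro.from_euler("xyz",s["tcp_rot"]).as_matrix();o=s["eef_pos"]+R[:,2]*.1584
z=-R[:,2];x=R[:,1];y=np.cross(z,x)
P=[((proj("scene",o+.004*x+a*.035*y)+.5)*4-.5).round(0) for a in(-1,1)]
print("pred",P)
g=cv2.resize(cv2.cvtColor(im,cv2.COLOR_RGB2GRAY),None,fx=4,fy=4,interpolation=cv2.INTER_CUBIC)
m=(g<55).astype(np.uint8);x0,x1=int(P[0][0])-40,int(P[1][0])+50;y0,y1=int(P[0][1])-60,int(P[1][1])+20
w=m[y0:y1,x0:x1]
h=cv2.convexHull(np.argwhere(w)[:,::-1].astype(np.int32));a=cv2.approxPolyDP(h,4,True)[:,0]+[x0,y0];print(a.tolist())
E
```

```text
d [-0.0024, 0.0002, -0.0039] [0.0041, 0.0023, -0.0074] rows 0.1 t 14.4333 q [-0.39, 0.19, 2.04, 0.02, 0.49, -0.04]
d [0.02, -0.0086, -0.0577] [0.0041, 0.0023, -0.0074] rows 1.5 t 14.4333 q [-0.39, 0.19, 2.04, 0.02, 0.49, -0.04]
[-1.1  0.2 -1.4] bed rel x,y,z [0.0197 0.0017 0.0676] F rel [-1.6 -0.2 -0.8] t 14.4333 0.007396349808015638
pred [array([687., 617.]), array([707., 682.])]
[[756, 557], [752, 601], [729, 664], [713, 682], [680, 642], [672, 612], [697, 557]]
```

step_arm(
  moves=[
    [[-0.002,0,-0.004,0.004,0.002,-0.007,0],[0.006,-0.003,-0.021,0.004,0.002,-0.007,0],[0.013,-0.006,-0.04,0.004,0.002,-0.007,0],[0.018,-0.008,-0.052,0.004,0.002,-0.007,0],[0.02,-0.0086,-0.0575,0.004,0.002,-0.007,0],[0.02,-0.0086,-0.0577,0.004,0.002,-0.007,0],[0.02,-0.0086,-0.0577,0.004,0.002,-0.007,0],[0.02,-0.0086,-0.0577,0.004,0.002,-0.007,0]],
  ],
)

```text
time_s: 15.2
eef_pos: [0.5516, -0.2251, 0.1968]
tcp_rot: [2.72, -0.0, 1.195]
wrist_force: [0.5, -0.2, -0.1]
width: 0.0077
grasp_force: 30.0
```

step_arm(
  moves=[
    [[-0.004,0.0016,-0.002,0,0,0,0],[-0.0085,0.0033,-0.004,0,0,0,0],[-0.0077,0.003,-0.006,0,0,0,0],[-0.0073,0.0028,-0.007,0,0,0,0],[-0.0073,0.0028,-0.007,0,0,0,0],[-0.0073,0.0028,-0.007,0,0,0,0]],
  ],
)

```text
time_s: 15.7
eef_pos: [0.5444, -0.2229, 0.1901]
tcp_rot: [2.718, 0.0, 1.195]
wrist_force: [-1.2, -5.5, 2.0]
width: 0.0077
grasp_force: 30.0
```

```bash
python3 -c "
from h import *
rel(1)"
```

```text
[-1.2 -5.5  2. ] bed rel x,y,z [0.0053 0.0005 0.0033] F rel [ 1.7 -5.6  1.4] t 15.7 0.00767850294163271
```

step_arm(
  moves=[
    [[-0.0005,-0.0012,0,0,0,0,0],[-0.0009,-0.0023,0,0,0,0,0],[-0.0009,-0.0023,0,0,0,0,0],[-0.0009,-0.0023,0,0,0,0,0]],
  ],
)

```text
time_s: 16.03
eef_pos: [0.5431, -0.2244, 0.189]
tcp_rot: [2.721, -0.0, 1.195]
wrist_force: [-0.3, 1.1, -1.0]
width: 0.008
grasp_force: 30.0
```

```bash
python3 -c "
from h import *
rel(1)"
```

```text
[-0.3  1.1 -1. ] bed rel x,y,z [ 0.0042 -0.0015  0.0025] F rel [-1.1  0.9 -0.6] t 16.0333 0.007964363279142322
```

step_arm(
  moves=[
    [[-0.001,-0.0004,-0.001,0,0,0,0],[-0.002,0,-0.002,0,0,0,0],[-0.003,0.0002,-0.003,0,0,0,0],[-0.0036,0.0004,-0.0034,0,0,0,0],[-0.0036,0.0004,-0.0034,0,0,0,0],[-0.0036,0.0004,-0.0034,0,0,0,0]],
  ],
)

```text
time_s: 16.53
eef_pos: [0.5407, -0.2244, 0.1866]
tcp_rot: [2.718, -0.0, 1.195]
wrist_force: [-0.7, 1.5, 4.7]
width: 0.008
grasp_force: 30.0
```

```bash
python3 -c "
from h import *
rel(1)"
```

```text
[-0.7  1.5  4.7] bed rel x,y,z [ 0.0012 -0.0023  0.0013] F rel [0.8 1.1 4.8] t 16.5333 0.007998318683648272
```

step_arm(
  moves=[
    [[-0.0012,0.0005,-0.0006,0,0,0,0],[-0.0012,0.0005,-0.0006,0,0,0,0],[-0.0012,0.0005,-0.0006,0,0,0,0]],
  ],
)

```text
time_s: 16.78
eef_pos: [0.5396, -0.224, 0.1861]
tcp_rot: [2.717, -0.0, 1.195]
wrist_force: [-0.1, 1.1, 5.5]
width: 0.008
grasp_force: 30.0
```

step_arm(
  moves=[
    [[0,0,0,0,0,0,0.35],[0,0,0,0,0,0,0.35],[0,0,0,0,0,0,0.35],[0,0,0,0,0,0,0.35],[0,0,0,0,0,0,0.35]],
  ],
)

```text
time_s: 17.2
eef_pos: [0.5383, -0.2236, 0.1848]
tcp_rot: [2.721, 0.0, 1.195]
wrist_force: [0.4, 0.7, -0.1]
width: 0.0323
grasp_force: 0.0
```

step_arm(
  moves=[
    [[-0.0115,0.0045,0.0274,0,0,0,0.35],[-0.0265,0.0105,0.064,0,0,0,0.35],[-0.0265,0.0105,0.064,0,0,0,0.35],[-0.0265,0.0105,0.12,0,0,0,0.4],[-0.0265,0.0105,0.12,0,0,0,0.4],[-0.0265,0.0105,0.12,0,0,0,0.4]],
  ],
)

```text
time_s: 17.7
eef_pos: [0.5138, -0.214, 0.3093]
tcp_rot: [2.713, 0.0, 1.195]
wrist_force: [0.4, 0.0, 0.0]
width: 0.0366
grasp_force: 0.0
```

```bash
python3 - <<'E'
from h import *
rel(1)
d([*PAN["-"],.30],down(-np.pi/2+RY))
E
```

```text
[0.4 0.  0. ] bed rel x,y,z [ 0.0249 -0.0025  0.125 ] F rel [ 0.3  0.2 -0.2] t 17.7 0.036598459807818784
d [-0.0541, 0.3235, -0.0093] [0.3865, 0.2448, -1.2398] rows 10.6 t 17.7 q [-0.4, 0.09, 2.02, 0.02, 0.6, -0.04]
```

step_arm(
  moves=[
    [[-0.003,0.02,0,0.02,0.01,-0.06,0.4],[-0.028,0.162,-0.005,0.193,0.122,-0.62,0.4],[-0.028,0.162,-0.005,0.193,0.122,-0.62,0.4],[-0.028,0.162,-0.005,0.193,0.122,-0.62,0.4],[-0.028,0.162,-0.005,0.193,0.122,-0.62,0.4],[-0.028,0.162,-0.005,0.193,0.122,-0.62,0.4],[-0.028,0.162,-0.005,0.193,0.122,-0.62,0.4],[-0.028,0.162,-0.005,0.193,0.122,-0.62,0.4]],
  ],
)

```text
time_s: 18.37
eef_pos: [0.4843, -0.05, 0.2991]
tcp_rot: [2.936, -0.069, 0.563]
wrist_force: [-0.6, -0.2, -0.9]
width: 0.0367
grasp_force: 0.0
```

step_arm(
  moves=[
    [[-0.028,0.162,-0.005,0.193,0.122,-0.62,0.4],[-0.028,0.162,-0.005,0.193,0.122,-0.62,0.4],[-0.028,0.162,-0.005,0.193,0.122,-0.62,0.4],[-0.028,0.162,-0.005,0.193,0.122,-0.62,0.4],[-0.028,0.162,-0.005,0.193,0.122,-0.62,0.4],[-0.028,0.162,-0.005,0.193,0.122,-0.62,0.4],[-0.028,0.162,-0.005,0.193,0.122,-0.62,0.4],[-0.028,0.162,-0.005,0.193,0.122,-0.62,0.4]],
  ],
)

```text
time_s: 19.03
eef_pos: [0.4561, 0.1094, 0.2945]
tcp_rot: [-3.137, -0.001, -0.062]
wrist_force: [-0.0, 0.6, 0.3]
width: 0.0365
grasp_force: 0.0
```

```bash
python3 - <<'E'
from h import *
d([.4582,.1085,.167],down(-np.pi/2+RY))
E
```

```text
d [0.0021, -0.0009, -0.1275] [-0.0048, 0.0014, -0.0026] rows 3.1 t 19.0333 q [0.23, 0.12, 1.97, 0.01, 1.06, 1.86]
```

step_arm(
  moves=[
    [[0.002,-0.001,-0.03,-0.005,0.001,-0.003,0.4],[0.002,-0.001,-0.07,-0.005,0.001,-0.003,0.4],[0.002,-0.001,-0.1,-0.005,0.001,-0.003,0.4],[0.002,-0.001,-0.12,-0.005,0.001,-0.003,0.4],[0.002,-0.001,-0.127,-0.005,0.001,-0.003,0.4],[0.002,-0.001,-0.128,-0.005,0.001,-0.003,0.4],[0.002,-0.001,-0.128,-0.005,0.001,-0.003,0.4]],
  ],
)

```text
time_s: 19.62
eef_pos: [0.4584, 0.1092, 0.1675]
tcp_rot: [-3.141, -0.0, -0.068]
wrist_force: [0.6, -0.5, 0.7]
width: 0.0367
grasp_force: 0.0
```

step_arm(
  moves=[
    [[0,0,0,0,0,0,0],[0,0,0,0,0,0,0],[0,0,0,0,0,0,0],[0,0,0,0,0,0,0],[0,0,0,0,0,0,0],[0,0,0,0,0,0,0],[0,0,0,0,0,0,0]],
  ],
)

```text
time_s: 20.2
eef_pos: [0.4584, 0.1094, 0.1677]
tcp_rot: [-3.141, -0.001, -0.068]
wrist_force: [-0.1, -5.1, 7.1]
width: 0.0079
grasp_force: 29.9
```

step_arm(
  moves=[
    [[0,0,0.02,0,0,0,0],[0,0,0.05,0,0,0,0],[0,0,0.09,0,0,0,0],[0,0,0.13,0,0,0,0],[0,0,0.16,0,0,0,0],[0,0,0.16,0,0,0,0],[0,0,0.16,0,0,0,0]],
  ],
)

```text
time_s: 20.78
eef_pos: [0.4586, 0.11, 0.3287]
tcp_rot: [-3.139, -0.004, -0.068]
wrist_force: [-0.2, -0.6, -1.6]
width: 0.0077
grasp_force: 30.0
```

```bash
python3 - <<'E'
from h import *
d(bedtcp(2,.08)+[0,0,.04],down(PSI))
E
```

```text
d [0.0828, -0.2419, -0.0306] [-0.0043, 0.0019, 1.2628] rows 10.1 t 20.7833 q [0.23, 0.08, 1.92, 0.0, 1.13, 1.87]
```

step_arm(
  moves=[
    [[0.004,-0.012,0,0,0,0.06,0],[0.041,-0.121,-0.015,-0.002,0.001,0.631,0],[0.041,-0.121,-0.015,-0.002,0.001,0.631,0],[0.041,-0.121,-0.015,-0.002,0.001,0.631,0],[0.041,-0.121,-0.015,-0.002,0.001,0.631,0],[0.041,-0.121,-0.015,-0.002,0.001,0.631,0],[0.041,-0.121,-0.015,-0.002,0.001,0.631,0],[0.041,-0.121,-0.015,-0.002,0.001,0.631,0]],
  ],
)

```text
time_s: 21.45
eef_pos: [0.4982, -0.0112, 0.3104]
tcp_rot: [-3.14, 0.004, 0.559]
wrist_force: [0.3, 0.2, -0.9]
width: 0.0078
grasp_force: 30.0
```

step_arm(
  moves=[
    [[0.041,-0.121,-0.015,-0.002,0.001,0.631,0],[0.041,-0.121,-0.015,-0.002,0.001,0.631,0],[0.041,-0.121,-0.015,-0.002,0.001,0.631,0],[0.041,-0.121,-0.015,-0.002,0.001,0.631,0],[0.041,-0.121,-0.015,-0.002,0.001,0.631,0],[0.041,-0.121,-0.015,-0.002,0.001,0.631,0],[0.041,-0.121,-0.015,-0.002,0.001,0.631,0],[0.041,-0.121,-0.015,-0.002,0.001,0.631,0]],
  ],
)

```text
time_s: 22.12
eef_pos: [0.5398, -0.1316, 0.2965]
tcp_rot: [-3.141, 0.004, 1.19]
wrist_force: [0.0, 0.4, -0.8]
width: 0.0079
grasp_force: 30.0
```

```bash
python3 - <<'E'
from h import *
d(bedtcp(2,.065,.016),RB)
E
```

```text
d [0.021, -0.0079, -0.0456] [-0.1517, -0.3918, 0.0052] rows 3.4 t 22.1167 q [-0.24, 0.25, 1.79, -0.0, 1.1, 0.14]
```

step_arm(
  moves=[
    [[0.021,-0.008,0,-0.152,-0.392,0.005,0],[0.021,-0.008,0,-0.152,-0.392,0.005,0],[0.021,-0.008,0,-0.152,-0.392,0.005,0],[0.021,-0.008,-0.045,-0.152,-0.392,0.005,0],[0.021,-0.008,-0.045,-0.152,-0.392,0.005,0],[0.021,-0.008,-0.045,-0.152,-0.392,0.005,0],[0.021,-0.008,-0.045,-0.152,-0.392,0.005,0],[0.021,-0.008,-0.045,-0.152,-0.392,0.005,0]],
  ],
)

```text
time_s: 22.78
eef_pos: [0.5625, -0.1404, 0.2536]
tcp_rot: [2.72, 0.001, 1.197]
wrist_force: [0.3, 0.1, -1.5]
width: 0.0077
grasp_force: 30.0
```

```bash
python3 - <<'E'
from h import *
d(bedtcp(2,.065,.016),RB);d(bedtcp(2,.006,.016),RB);rel(2)
im=manip.snapshot("scene");crop(im,145,100,245,175,8,"p3")
s=manip.read_state();R=Ro.from_euler("xyz",s["tcp_rot"]).as_matrix();o=s["eef_pos"]+R[:,2]*.1577
z=-R[:,2];x=R[:,1];y=np.cross(z,x)
f=lambda P:((proj("scene",P)-[145,100]+.5)*8-.5).round(0).tolist()
print("pred",[f(o+.004*x+a*.035*y) for a in(-1,1)],[f(BED[i]+.008*bx+.1*bz+a*.035*yh) for i in(0,1) for a in(-1,1)])
E
```

```text
d [-0.0017, 0.0009, -0.0028] [0.0016, 0.0013, -0.0022] rows 0.1 t 22.7833 q [-0.22, 0.2, 2.03, -0.14, 0.5, 0.26]
d [0.0206, -0.0079, -0.0567] [0.0016, 0.0013, -0.0022] rows 1.5 t 22.7833 q [-0.22, 0.2, 2.03, -0.14, 0.5, 0.26]
[ 0.3  0.1 -1.5] bed rel x,y,z [ 0.0189 -0.0002  0.0667] F rel [-0.4  0.2 -1.5] t 22.7833 0.007673161243920445
pred [[264.0, 589.0], [306.0, 730.0]] [[248.0, 225.0], [287.0, 344.0], [295.0, 368.0], [337.0, 497.0]]
```

View pics/p3.png

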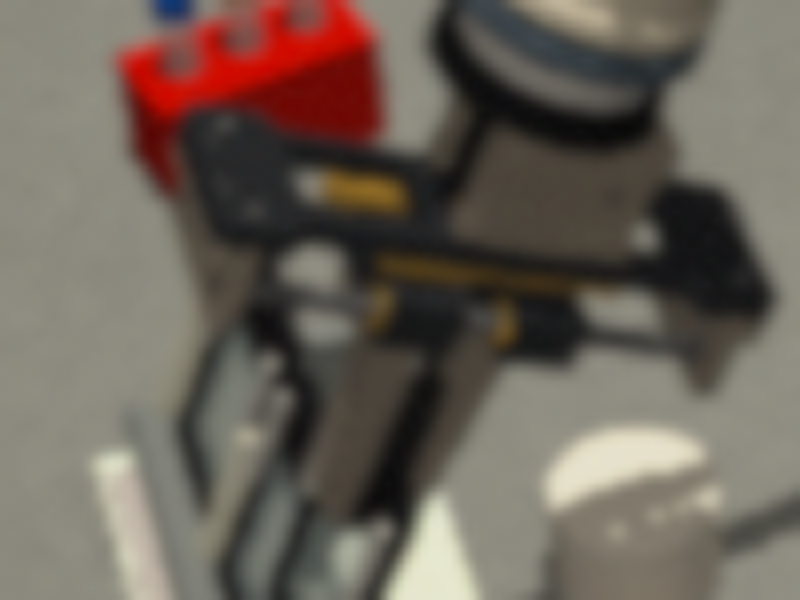

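step_arm(
  moves=[
    [[-0.002,0,-0.004,0.002,0.001,-0.002,0],[0.006,-0.003,-0.021,0.002,0.001,-0.002,0],[0.013,-0.006,-0.04,0.002,0.001,-0.002,0],[0.018,-0.007,-0.052,0.002,0.001,-0.002,0],[0.0206,-0.0079,-0.0565,0.002,0.001,-0.002,0],[0.0206,-0.0079,-0.0567,0.002,0.001,-0.002,0],[0.0206,-0.0079,-0.0567,0.002,0.001,-0.002,0],[0.0206,-0.0079,-0.0567,0.002,0.001,-0.002,0]],
  ],
)

```text
time_s: 23.5
eef_pos: [0.5819, -0.1482, 0.1963]
tcp_rot: [2.721, -0.0, 1.196]
wrist_force: [0.1, 0.0, -1.6]
width: 0.0073
grasp_force: 30.0
```

step_arm(
  moves=[
    [[-0.004,0.0016,-0.002,0,0,0,0],[-0.0085,0.0033,-0.004,0,0,0,0],[-0.0077,0.003,-0.006,0,0,0,0],[-0.0073,0.0028,-0.007,0,0,0,0],[-0.0073,0.0028,-0.007,0,0,0,0],[-0.0073,0.0028,-0.007,0,0,0,0]],
  ],
)

```text
time_s: 24.0
eef_pos: [0.5745, -0.1453, 0.1884]
tcp_rot: [2.722, 0.0, 1.196]
wrist_force: [-0.4, 0.2, -1.8]
width: 0.0073
grasp_force: 30.0
```

```bash
python3 -c "
from h import *
rel(2)"
```

```text
[-0.4  0.2 -1.8] bed rel x,y,z [ 0.0041 -0.0003  0.0019] F rel [-1.2  0.1 -1.5] t 24.0 0.0072740416021451195
```

step_arm(
  moves=[
    [[-0.001,0.0004,-0.0012,0,0,0,0],[-0.002,0.0008,-0.0024,0,0,0,0],[-0.0025,0.001,-0.0028,0,0,0,0],[-0.0025,0.001,-0.0028,0,0,0,0],[-0.0025,0.001,-0.0028,0,0,0,0]],
  ],
)

```text
time_s: 24.42
eef_pos: [0.572, -0.1443, 0.1858]
tcp_rot: [2.721, -0.0, 1.196]
wrist_force: [1.3, 0.1, 0.7]
width: 0.0081
grasp_force: 30.0
```

```bash
python3 -c "
from h import *
rel(2)"
```

```text
[1.3 0.1 0.7] bed rel x,y,z [ 0.0007 -0.0003  0.0006] F rel [1.4 0.6 0.1] t 24.4167 0.008127006648865108
```

step_arm(
  moves=[
    [[-0.0003,0,-0.001,0,0,0,0],[-0.0003,0,-0.001,0,0,0,0],[-0.0003,0,-0.001,0,0,0,0]],
  ],
)

```text
time_s: 24.67
eef_pos: [0.572, -0.1443, 0.1857]
tcp_rot: [2.72, -0.0, 1.196]
wrist_force: [-5.1, 2.3, 12.3]
width: 0.0077
grasp_force: 30.0
```

step_arm(
  moves=[
    [[0,0,0,0,0,0,0.35],[0,0,0,0,0,0,0.35],[0,0,0,0,0,0,0.35],[0,0,0,0,0,0,0.35],[0,0,0,0,0,0,0.35]],
  ],
)

```text
time_s: 25.08
eef_pos: [0.5715, -0.1443, 0.1844]
tcp_rot: [2.722, 0.0, 1.196]
wrist_force: [0.7, -0.3, -0.5]
width: 0.032
grasp_force: 0.0
```

step_arm(
  moves=[
    [[-0.0115,0.0045,0.0274,0,0,0,0.35],[-0.0265,0.0105,0.064,0,0,0,0.35],[-0.0265,0.0105,0.064,0,0,0,0.35],[-0.0265,0.0105,0.12,0,0,0,0.4],[-0.0265,0.0105,0.12,0,0,0,0.4],[-0.0265,0.0505,0.12,0,0,0,0.4],[-0.1,0.1,0.12,0,0,0,0.4],[-0.1,0.1,0.12,0,0,0,0.4]],
  ],
)

```text
time_s: 25.75
eef_pos: [0.4761, -0.0467, 0.3047]
tcp_rot: [2.721, -0.001, 1.195]
wrist_force: [-0.2, 0.7, 0.5]
width: 0.0367
grasp_force: 0.0
```

```bash
python3 - <<'E'
from h import *
rel(2)
im=manip.snapshot("scene");np.save("s6.npy",im);crop(im,150,105,250,230,4.8,"x")
t=manip.snapshot("top");np.save("t6.npy",t)
a=cv2.resize(im[120:220,150:246],None,fx=6,fy=6,interpolation=cv2.INTER_CUBIC);b=cv2.resize(t[145:225,262:345],None,fx=2.6,fy=2.6,interpolation=cv2.INTER_CUBIC)
o=np.zeros((600,800,3),np.uint8);o[:a.shape[0],:a.shape[1]]=a;o[:b.shape[0],580:580+b.shape[1]]=b
cv2.imwrite("pics/p4.png",o[:,:,::-1])
f=lambda P:((proj("scene",P)-[150,120]+.5)*6-.5).round(0).tolist()
for i in(0,1,2): print(i,[f(BED[i]+.008*bx+.1*bz+a*.035*yh) for a in(-1,1)],[f(BED[i]+.0*bx+.1*bz+a*.035*yh) for a in(-1,1)],"low",[f(BED[i]+.008*bx+a*.035*yh) for a in(-1,1)])
E
```

```text
[-0.2  0.7  0.5] bed rel x,y,z [-0.0651  0.0553  0.1602] F rel [-0.2  0.6  0.7] t 25.75 0.03665694557900533
0 [[156.0, 49.0], [185.0, 138.0]] [[171.0, 51.0], [200.0, 140.0]] low [[100.0, 199.0], [126.0, 288.0]]
1 [[191.0, 156.0], [222.0, 253.0]] [[206.0, 158.0], [238.0, 254.0]] low [[132.0, 307.0], [160.0, 404.0]]
2 [[229.0, 273.0], [263.0, 378.0]] [[245.0, 274.0], [280.0, 379.0]] low [[166.0, 424.0], [196.0, 530.0]]
```

View pics/p4.png

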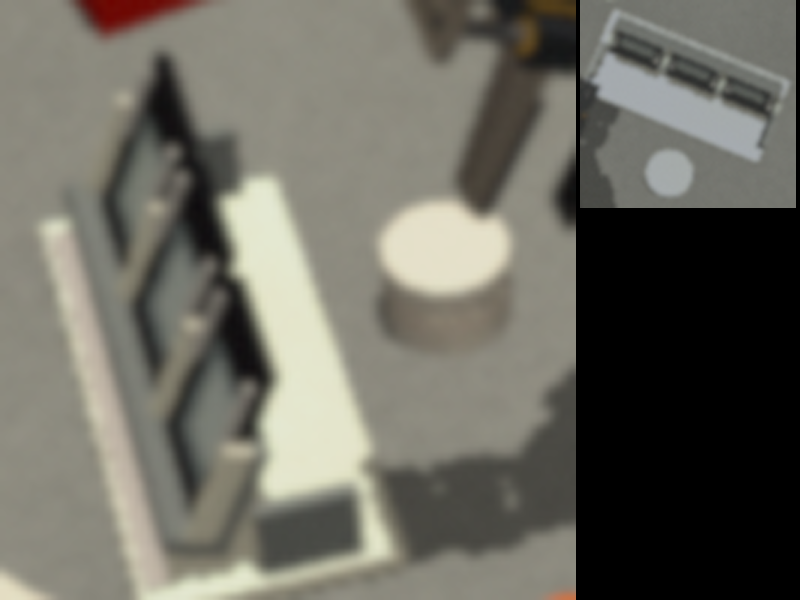

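```bash
python3 - <<'E'
from h import *
d([.4437,-.2097,.20],down(PSI+np.pi/2))
t=np.load("t6.npy");s=np.load("s6.npy")
for c,st in blobs(t,(0,0,140),(180,40,255),100): 
    if 285<c[0]<310 and 200<c[1]<222: print(c,st,onz("top",c,.048))
for c,st in blobs(s,(0,0,185),(180,60,255),100): 
    if 205<c[0]<250 and 140<c[1]<185: print(c,st,onz("scene",c,.048))
E
```

```text
d [-0.0277, -0.1643, -0.1031] [-0.183, 0.4234, 1.5434] rows 12.9 t 25.85 q [-0.02, -0.03, 2.16, -0.24, 0.64, 0.52]
[295.93, 211.02] [287, 202, 19, 19, 264] [ 0.4423283  -0.21015708  0.048     ]
[223.5, 160.96] [213, 154, 22, 15, 251] [ 0.44593925 -0.2095067   0.048     ]
```

step_arm(
  moves=[
    [[-0.002,-0.01,0,-0.01,0.03,0.08,1],[-0.014,-0.082,-0.03,-0.092,0.212,0.772,1],[-0.014,-0.082,-0.03,-0.092,0.212,0.772,1],[-0.014,-0.082,-0.03,-0.092,0.212,0.772,1],[-0.014,-0.082,-0.03,-0.092,0.212,0.772,1],[-0.014,-0.082,-0.03,-0.092,0.212,0.772,1],[-0.014,-0.082,-0.03,-0.092,0.212,0.772,1],[-0.014,-0.082,-0.03,-0.092,0.212,0.772,1]],
  ],
)

```text
time_s: 26.52
eef_pos: [0.462, -0.1301, 0.2743]
tcp_rot: [2.93, 0.086, 1.981]
wrist_force: [0.3, 0.1, -0.8]
width: 0.0884
grasp_force: 0.0
```

step_arm(
  moves=[
    [[-0.014,-0.082,-0.03,-0.092,0.212,0.772,1],[-0.014,-0.082,-0.03,-0.092,0.212,0.772,1],[-0.014,-0.082,-0.03,-0.092,0.212,0.772,1],[-0.014,-0.082,-0.03,-0.092,0.212,0.772,1],[-0.014,-0.082,-0.03,-0.092,0.212,0.772,1],[-0.014,-0.082,-0.03,-0.092,0.212,0.772,1],[-0.014,-0.082,-0.03,-0.092,0.212,0.772,1],[-0.014,-0.082,-0.03,-0.092,0.212,0.772,1]],
  ],
)

```text
time_s: 27.18
eef_pos: [0.4487, -0.2117, 0.2442]
tcp_rot: [3.139, 0.0, 2.765]
wrist_force: [-0.3, 0.5, 0.3]
width: 0.0917
grasp_force: 0.0
```

step_arm(
  moves=[
    [[0,0,0,0,0,0,1],[0,0,0,0,0,0,1]],
  ],
)

```text
time_s: 27.35
eef_pos: [0.448, -0.2113, 0.2444]
tcp_rot: [3.137, 0.001, 2.758]
wrist_force: [0.5, 0.4, 0.9]
width: 0.0921
grasp_force: 0.0
```

```bash
python3 - <<'E'
from h import *
d([.4441,-.2098,.095],down(PSI+np.pi/2));rel(0)
E
```

```text
d [-0.0039, 0.0015, -0.1494] [-0.0034, 0.0028, 0.0077] rows 3.6 t 27.35 q [-0.45, 0.22, 1.96, 0.01, 0.96, -1.64]
[0.5 0.4 0.9] bed rel x,y,z [-0.0584  0.0599  0.0911] F rel [0.6 0.5 0.7] t 27.35 0.09214527657791537
```

step_arm(
  moves=[
    [[-0.004,0.0015,-0.03,-0.003,0.003,0.008,1],[-0.004,0.0015,-0.07,-0.003,0.003,0.008,1],[-0.004,0.0015,-0.11,-0.003,0.003,0.008,1],[-0.004,0.0015,-0.135,-0.003,0.003,0.008,1],[-0.004,0.0015,-0.147,-0.003,0.003,0.008,1],[-0.004,0.0015,-0.149,-0.003,0.003,0.008,1],[-0.004,0.0015,-0.149,-0.003,0.003,0.008,1]],
  ],
)

```text
time_s: 27.93
eef_pos: [0.4435, -0.2097, 0.0951]
tcp_rot: [3.142, -0.002, 2.767]
wrist_force: [0.8, -0.6, 0.4]
width: 0.0921
grasp_force: 0.0
```

step_arm(
  moves=[
    [[0,0,0,0,0,0,0.6],[0,0,0,0,0,0,0.6],[0,0,0,0,0,0,0.6],[0,0,0,0,0,0,0.6],[0,0,0,0,0,0,0.6]],
  ],
)

```text
time_s: 28.35
eef_pos: [0.4445, -0.2101, 0.0966]
tcp_rot: [-3.141, 0.001, 2.769]
wrist_force: [-0.8, -1.6, 7.5]
width: 0.0673
grasp_force: 30.0
```

step_arm(
  moves=[
    [[0,0,0.02,0,0,0,0.6],[0,0,0.06,0,0,0,0.6],[0,0,0.1,0,0,0,0.6],[0,0,0.14,0,0,0,0.6],[0,0,0.18,0,0,0,0.6],[0,0,0.18,0,0,0,0.6],[0,0,0.18,0,0,0,0.6]],
  ],
)

```text
time_s: 28.93
eef_pos: [0.4447, -0.2101, 0.2777]
tcp_rot: [-3.141, 0.004, 2.769]
wrist_force: [-0.0, 0.3, -4.3]
width: 0.0673
grasp_force: 30.0
```

```bash
python3 - <<'E'
from h import *
d([.6605,.1235,.27],down(.17));rel(0)
E
```

```text
d [0.2158, 0.3336, -0.0077] [0.0037, 0.0023, -1.0279] rows 9.5 t 28.9333 q [-0.44, 0.17, 1.94, -0.0, 1.03, -1.64]
[-0.   0.3 -4.3] bed rel x,y,z [-0.048   0.0598  0.1229] F rel [-1.9  0.3 -3.9] t 28.9333 0.06726442386096866
```

step_arm(
  moves=[
    [[0.01,0.015,0,0,0,-0.06,0.6],[0.03,0.05,0,0.002,0.001,-0.514,0.6],[0.108,0.167,-0.004,0.002,0.001,-0.514,0.6],[0.108,0.167,-0.004,0.002,0.001,-0.514,0.6],[0.108,0.167,-0.004,0.002,0.001,-0.514,0.6],[0.108,0.167,-0.004,0.002,0.001,-0.514,0.6],[0.108,0.167,-0.004,0.002,0.001,-0.514,0.6],[0.108,0.167,-0.004,0.002,0.001,-0.514,0.6]],
  ],
)

```text
time_s: 29.6
eef_pos: [0.5512, -0.0414, 0.2689]
tcp_rot: [-3.139, -0.006, 2.258]
wrist_force: [0.5, 0.6, -3.9]
width: 0.0674
grasp_force: 30.0
```

step_arm(
  moves=[
    [[0.03,0.05,0,0.002,0.001,-0.514,0.6],[0.108,0.167,-0.004,0.002,0.001,-0.514,0.6],[0.108,0.167,-0.004,0.002,0.001,-0.514,0.6],[0.108,0.167,-0.004,0.002,0.001,-0.514,0.6],[0.108,0.167,-0.004,0.002,0.001,-0.514,0.6],[0.108,0.167,-0.004,0.002,0.001,-0.514,0.6],[0.108,0.167,-0.004,0.002,0.001,-0.514,0.6],[0.108,0.167,-0.004,0.002,0.001,-0.514,0.6]],
  ],
)

```text
time_s: 30.27
eef_pos: [0.6587, 0.1229, 0.2658]
tcp_rot: [-3.139, -0.004, 1.741]
wrist_force: [-0.9, -0.7, -4.2]
width: 0.0673
grasp_force: 30.0
```

```bash
python3 - <<'E'
from h import *
d([.6605,.1235,.0975],down(.17))
E
```

```text
d [0.0018, 0.0006, -0.1683] [-0.0038, -0.0036, -0.0004] rows 4.0 t 30.2667 q [0.18, 0.46, 1.56, 0.0, 1.13, 0.01]
```

step_arm(
  moves=[
    [[0.002,0.0006,-0.04,-0.004,-0.004,0,0.6],[0.002,0.0006,-0.08,-0.004,-0.004,0,0.6],[0.002,0.0006,-0.12,-0.004,-0.004,0,0.6],[0.002,0.0006,-0.15,-0.004,-0.004,0,0.6],[0.002,0.0006,-0.163,-0.004,-0.004,0,0.6],[0.002,0.0006,-0.167,-0.004,-0.004,0,0.6],[0.002,0.0006,-0.168,-0.004,-0.004,0,0.6],[0.002,0.0006,-0.168,-0.004,-0.004,0,0.6]],
  ],
)

```text
time_s: 30.93
eef_pos: [0.6629, 0.1244, 0.1013]
tcp_rot: [3.135, -0.0, 1.74]
wrist_force: [-0.4, -0.5, -2.4]
width: 0.0673
grasp_force: 30.0
```

step_arm(
  moves=[
    [[0,0,-0.0005,0,0,0,0.6],[0,0,-0.0005,0,0,0,0.6]],
  ],
)

```text
time_s: 31.1
eef_pos: [0.663, 0.1249, 0.1012]
tcp_rot: [3.135, -0.0, 1.741]
wrist_force: [-0.6, -0.0, -3.6]
width: 0.0672
grasp_force: 30.0
```

Still airborne about 4.5 mm; also nudge x by −2 mm.

step_arm(
  moves=[
    [[-0.001,-0.001,-0.002,0.005,0,0,0.6],[-0.002,-0.001,-0.0035,0.005,0,0,0.6],[-0.002,-0.001,-0.0045,0.005,0,0,0.6],[-0.002,-0.001,-0.0045,0.005,0,0,0.6],[-0.002,-0.001,-0.0045,0.005,0,0,0.6]],
  ],
)

```text
time_s: 31.52
eef_pos: [0.6607, 0.1241, 0.0968]
tcp_rot: [3.135, -0.005, 1.741]
wrist_force: [-2.5, -0.8, 13.4]
width: 0.0672
grasp_force: 30.0
```

step_arm(
  moves=[
    [[0,0,0.001,0,0,0,0.6],[0,0,0.001,0,0,0,0.9],[0,0,0.001,0,0,0,0.9],[0,0,0.001,0,0,0,0.9],[0,0,0.001,0,0,0,0.9],[0,0,0.001,0,0,0,0.9]],
  ],
)

```text
time_s: 32.02
eef_pos: [0.6598, 0.1239, 0.0954]
tcp_rot: [3.137, -0.005, 1.741]
wrist_force: [-0.5, 0.1, 0.6]
width: 0.0827
grasp_force: 0.0
```

step_arm(
  moves=[
    [[0,0,0.02,0,0,0,0.9],[0,0,0.06,0,0,0,0.9],[0,0,0.1,0,0,0,0.9],[0,0,0.14,0,0,0,0.9],[0,0,0.18,0,0,0,0.6],[0,0,0.18,0,0,0,0.3],[-0.06,0.06,0.18,0,0,0,0],[-0.12,0.12,0.18,0,0,0,0]],
  ],
)

```text
time_s: 32.68
eef_pos: [0.6015, 0.1823, 0.2762]
tcp_rot: [3.135, -0.006, 1.738]
wrist_force: [0.0, 1.0, -0.7]
width: 0.0577
grasp_force: 0.0
```

step_arm(
  moves=[
    [[-0.11,0.12,-0.02,0,0,0,0],[-0.11,0.12,-0.02,0,0,0,0],[-0.11,0.12,-0.02,0,0,0,0],[-0.11,0.12,-0.02,0,0,0,0],[-0.11,0.12,-0.02,0,0,0,0]],
  ],
)

```text
time_s: 33.1
eef_pos: [0.4864, 0.3063, 0.2544]
tcp_rot: [3.14, -0.006, 1.744]
wrist_force: [-0.3, 0.2, -0.3]
width: 0.0249
grasp_force: 0.0
```

```bash
python3 - <<'E'
from h import *
t=manip.snapshot("top");s=manip.snapshot("scene");np.save("t7.npy",t)
a=cv2.resize(s[120:345,150:420],None,fx=1.85,fy=1.85,interpolation=cv2.INTER_CUBIC);b=t[130:230,110:350]
o=np.zeros((600,800,3),np.uint8);o[:a.shape[0],:a.shape[1]]=a;b=cv2.resize(b,None,fx=1.2,fy=1.2);o[:b.shape[0],505:505+b.shape[1]]=b
cv2.imwrite("pics/j.png",o[:,:,::-1])
print(manip.read_state()["eef_pos"])
B=[onz("top",c,.0) for c,st in blobs(t,(105,120,40),(125,255,255),80) if c[1]<170];print(np.round(B,4))
W=[(c,st,onz("top",c,.048).round(4)) for c,st in blobs(t,(0,0,140),(180,40,255),60) if 170<c[0]<250 and 135<c[1]<175];print(W)
E
```

```text
[0.48997958 0.30382383 0.25532544]
[[0.6802 0.0182 0.    ]
 [0.6428 0.2351 0.    ]]
[([205.91, 151.07], [197, 143, 18, 17, 252], array([0.6595, 0.1282, 0.048 ]))]
```

View pics/j.png

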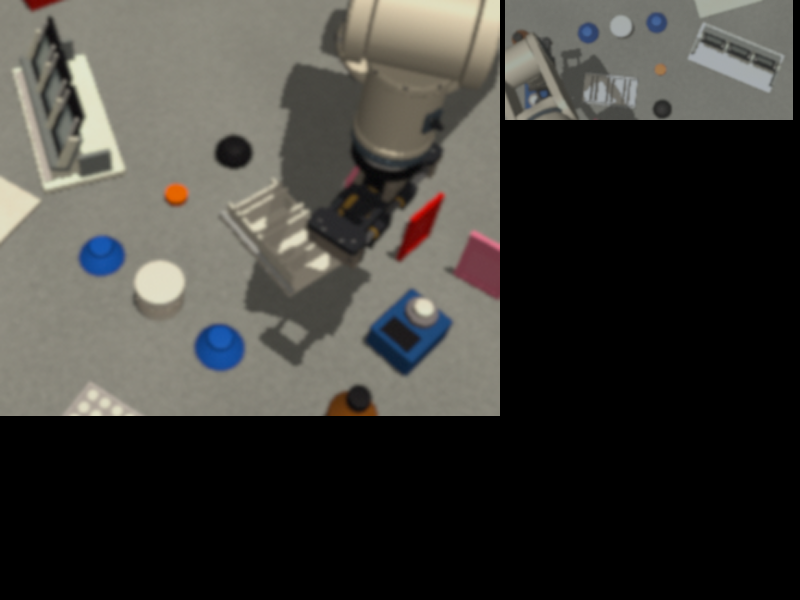

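```bash
python3 - <<'E'
from h import *
print(tri((379.1,285.42),(133.75,212.67)))
d([.424,.3835,.175],down(.17))
E
```

```text
(array([0.42453529, 0.38240335, 0.06481177]), np.float64(0.0027462927264693716))
d [-0.066, 0.0797, -0.0803] [-0.0058, 0.0036, -0.003] rows 3.1 t 33.2 q [0.55, 0.33, 1.79, 0.0, 1.02, 0.38]
```

step_arm(
  moves=[
    [[-0.066,0.08,0,-0.006,0.004,-0.003,0],[-0.066,0.08,0,-0.006,0.004,-0.003,0],[-0.066,0.08,0,-0.006,0.004,-0.003,0],[-0.066,0.08,-0.04,-0.006,0.004,-0.003,0],[-0.066,0.08,-0.08,-0.006,0.004,-0.003,0],[-0.066,0.08,-0.08,-0.006,0.004,-0.003,0],[-0.066,0.08,-0.08,-0.006,0.004,-0.003,0]],
  ],
)

```text
time_s: 33.78
eef_pos: [0.425, 0.3814, 0.1743]
tcp_rot: [-3.138, 0.002, 1.737]
wrist_force: [-0.2, 0.1, -0.0]
width: 0.0002
grasp_force: 0.0
```

step_arm(
  moves=[
    [[0,0,-0.005,0,0,0,0],[0,0,-0.01,0,0,0,0],[0,0,-0.015,0,0,0,0],[0,0,-0.018,0,0,0,0],[0,0,-0.02,0,0,0,0],[0,0,-0.02,0,0,0,0]],
  ],
)

```text
time_s: 34.28
eef_pos: [0.4251, 0.3828, 0.1556]
tcp_rot: [3.142, -0.0, 1.738]
wrist_force: [-0.8, -0.0, -0.1]
width: 0.0005
grasp_force: 0.0
```

Tips at 0.068, not yet touching; press on in small steps.

step_arm(
  moves=[
    [[0,0,-0.002,0,0,0,0],[0,0,-0.004,0,0,0,0],[0,0,-0.006,0,0,0,0],[0,0,-0.007,0,0,0,0],[0,0,-0.007,0,0,0,0]],
  ],
)

```text
time_s: 34.7
eef_pos: [0.4252, 0.383, 0.1494]
tcp_rot: [3.141, -0.0, 1.738]
wrist_force: [-1.7, -3.2, 12.8]
width: 0.0005
grasp_force: 5.4
```

step_arm(
  moves=[
    [[0,0,-0.001,0,0,0,0],[0,0,-0.001,0,0,0,0],[0,0,-0.001,0,0,0,0]],
  ],
)

```text
time_s: 34.95
eef_pos: [0.4252, 0.383, 0.1492]
tcp_rot: [3.141, -0.0, 1.738]
wrist_force: [-4.5, -4.6, 21.5]
width: 0.0006
grasp_force: 10.4
```

step_arm(
  moves=[
    [[0,0,0.002,0,0,0,0],[0,0,0.003,0,0,0,0],[0,0,0.003,0,0,0,0]],
  ],
)

```text
time_s: 35.2
eef_pos: [0.4252, 0.3829, 0.151]
tcp_rot: [3.141, -0.0, 1.738]
wrist_force: [0.3, -1.0, 3.5]
width: 0.0006
grasp_force: 2.0
```

step_arm(
  moves=[
    [[0,0,0.002,0,0,0,0],[0,0,0.002,0,0,0,0],[0,0,0.002,0,0,0,0]],
  ],
)

```text
time_s: 35.45
eef_pos: [0.4252, 0.3829, 0.1526]
tcp_rot: [3.141, -0.0, 1.738]
wrist_force: [0.8, -0.5, 3.5]
width: 0.0005
grasp_force: 1.5
```

step_arm(
  moves=[
    [[0,0,0.002,0,0,0,0],[0,0,0.002,0,0,0,0],[0,0,0.002,0,0,0,0]],
  ],
)

```text
time_s: 35.7
eef_pos: [0.4251, 0.3829, 0.1546]
tcp_rot: [3.141, -0.0, 1.738]
wrist_force: [1.6, 1.3, 1.3]
width: 0.0008
grasp_force: 0.9
```

step_arm(
  moves=[
    [[0,0,0.03,0,0,0,0],[0,0,0.07,0,0,0,0],[0,0,0.11,0,0,0,0],[0,0,0.15,0,0,0,0],[0,0,0.15,0,0,0,0],[0,0,0.15,0,0,0,0],[0,0,0.15,0,0,0,0]],
  ],
)

```text
time_s: 36.28
eef_pos: [0.4245, 0.3824, 0.3038]
tcp_rot: [-3.14, 0.0, 1.738]
wrist_force: [0.9, -0.4, -0.8]
width: 0.0006
grasp_force: 0.0
```

```bash
python3 - <<'E'
from h import *
t=manip.snapshot("top");t0=np.load("t7.npy")
print([(c,onz("top",c,.048).round(4)) for c,st in blobs(t,(0,0,140),(180,40,255),60) if 170<c[0]<250 and 135<c[1]<175])
print("scanner change",np.abs(t[145:215,262:345].astype(int)-t0[145:215,262:345]).max(), manip.read_state()["wrist_force"].round(1))
E
```

```text
[([205.84, 151.05], array([0.6595, 0.1285, 0.048 ]))]
scanner change 4 [0.4 0.6 0.4]
```

```bash
python3 -c "
from station import manip
print(manip.finish_job())"
```

```text
the job is handed in; nothing more can be done
None
```

All three panels are in the scanner beds with ribs out, the jar stands upright midway between the blue stands, and the start button was pressed fully and let go; I handed the job in at about 36 s, but the hand-in returned no verdict.

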